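# Tighten the lock nut of the magnifier lamp with an adjustable wrench

## Task

The magnifier lamp's post is loose: draw the adjustable wrench out from under the clear riser, lay it down flat on the blue mat and let go, and roll its brass worm there until the jaws just fit the lamp's hex nut, with 1 to 2 mm to spare. Then take the wrench by its orange handle, slide the jaws onto the nut and, with the wrench and never with the fingers, turn the nut clockwise (seen from above) until it stops hard and its red mark lines up with the one on the lamp. Finally take the wrench off and leave it lying flat on the mat, without shoving the bottles, boxes and other loose things about.

Things in the scene. Friction and masses are not known exactly. Their poses are not given: they have to be found in the camera images.
- lamp: Fixed magnifier lamp, left or right of the mat; place and yaw vary. Origin: centre of the underside of its round white base (radius 75 mm, 35 mm high), z up. On it an aluminium collar (radius 26 mm, top at 48 mm), then the hex nut (48 to 72 mm). A red line on base and collar, 57 degrees clockwise from the lamp's -x seen from above, shows where the nut's red mark is when tight.
- lamp_post_top (a point): Top of the lamp's fixed post (radius 9 mm), which rises on the nut's axis through the nut to here, 213 mm above the table: keep the gripper clear of it. From here an arm runs along the lamp's +x, away from the robot, to a ring lens (outer radius 80 mm, centre 170 mm from the post, 200 to 230 mm high) with its open cover standing beyond it.
- nut_center (a point): Centre of the dark steel hex nut, on the post's axis, half-way up it (60 mm above the table); 36 mm across flats, 41.6 mm across corners, 24 mm high. The frame turns with the nut: corners lie on its x axis and every 60 degrees from it, so two flats are parallel to x; z is up. The corner on its -x side carries a red mark.
- nut (a joint): Turn of the nut in rad, growing clockwise seen from above; it stops hard at 1.0 (tight, red marks in line) and starts between 0 and 0.4. Friction torque about 0.2 N m both ways: forcing the wrench on past the stop makes it slip in the grip, and turning it back by more than its play on the nut (about 0.1 rad each way) loosens the nut again.
- riser: Fixed clear plastic riser (a low bridge), on the other side of the mat from the lamp; place and yaw vary. Origin on the table, z up; its open front faces its -x. Shelf: x 40 to 190 mm, y -130 to 130 mm, underside 52 mm, top 60 mm high; a grey tablet tray on it (from x 88 mm) reaches 68 mm. Side walls 8 mm thick at y +-126 mm. The wrench's handle lies under it, its head sticks out in front.
- mat: Fixed blue rubber mat, 160 mm (its x) by 280 mm (its y), 4 mm thick; origin: centre of its underside. Place and yaw vary.
- wrench_center (a point): Centre of the loose adjustable wrench (0.27 kg, 191 mm long over jaw tips and handle end), 8 mm above its underside. Frame, the same for all wrench points: x from the handle towards the jaws, whose opening faces +x; z up out of the side on which the worm stands proud. It starts flat on the table, that way up.
- wrench_head (a point): Centre of the wrench's steel head block, 36 mm (x) by 60 mm (y) by 20 mm high, 10 mm above the underside and 37 mm ahead of wrench_center. At first only head and jaws stick out from under the riser: take it here across its 60 mm width, and draw it out level along its +x by 130 mm before lifting or turning it.
- wrench_handle (a point): Where to hold the wrench for turning the nut: on its orange handle, 8 mm above the underside, 45 mm behind wrench_center, 122 mm behind wrench_throat. The handle is straight, 22 mm wide (y), 16 mm thick (0 to 16 mm above the underside), and runs from the head to 50 mm behind this point.
- wrench_throat (a point): Where the nut's centre goes between the jaws, 40 mm ahead of wrench_head, 9 mm above the underside; a corner of the nut points into the throat, two flats are parallel to the wrench's x. Jaws: 16 mm thick, 33 mm deep, then tips that flare outward for 8 mm more. Fixed jaw's face at wrench y -19 mm, moving jaw's at +9 mm + joint jaw: at a 38 mm gap the nut is on the centre line.
- worm_top (a point): Top of the brass worm wheel (radius 13 mm, 20 mm wide, axis along wrench y), 27.5 mm above the underside, 7.5 mm proud of the head, over its centre. Press down on it with closed fingertips (6 to 10 N) and drag along wrench x: towards the handle opens the jaws, towards the jaws closes them, 0.19 mm of jaw per mm of drag. It resists with 4 N at its rim and stays where left.
- jaw (a joint): Position of the moving jaw in m: the gap between the jaws is 28 mm + this. It starts at 0 to 0.004 (too narrow for the nut) and goes to 0.020; growing is opening. 1 to 2 mm of play on the nut is 0.009 to 0.010. Only the worm moves it: it withstands 15 N.
- pill_bottle_c (a point): Centre of a loose bystander: amber glass pill bottle with a white cap, 52 mm across, 85 mm tall. Leave it alone.
- white_jar_c (a point): Centre of a loose bystander: white jar with a blue cap, 64 mm across, 75 mm tall. Leave it alone.
- carton_a_c (a point): Centre of a loose bystander: white paper carton 60 x 100 x 35 mm. Leave it alone.
- carton_b_c (a point): Centre of a loose bystander: green carton 70 x 90 x 30 mm. Leave it alone.
- pill_box_c (a point): Centre of a loose bystander: flat blue pill organiser 50 x 160 x 22 mm. Leave it alone.
- beaker_c (a point): Centre of a loose bystander: clear plastic beaker, 66 mm across, 80 mm tall. Leave it alone.
There are look-alikes about, which are no part of the job. What is shaped like the part that bears wrench_center but green is not meant.

How it is judged:
By the outcome, as a careful person would: the job done as asked, in the order asked, and still so for the second after the job is handed in, with the robot touching nothing.
It also fails if it takes over 72 s, if anything falls off the work surface, if the arm or the gripper's body presses on something with over 40 N, if the wrist force passes 120 N, or if a joint passes its speed limit or range.

## Robot

A 6-joint arm with a two-finger parallel gripper is mounted at the origin on the work surface. World frame = base frame: x ahead of the robot, y to its left, z up, the work surface at z = 0. Lengths are in m, angles in rad, forces in N, time in s.
With the tool pointing down it reaches from about 0.375 to 0.9 m from the base axis. Payload 3.1 kg.
Tool frame: the origin (TCP) lies midway between the tips of the shut fingers; the grasp point (between the pads) lies 19 mm behind it (pinch_z is the distance from the TCP to the grasp point, in m); y points along the fingers, z is the direction in which the jaws open and shut, and the axes are right-handed (so a half turn about y gives the same grasp; the last joint's range is limited). The gripper opens to 87 mm and grips with 3 to 60 N. Pads are 19 mm wide; open, the fingers measure 117 mm over their backs; the gripper's body (75 mm by 190 mm) begins 51 mm behind the grasp point.
Start: joints at [1.018, 0.527, 1.433, -0, 1.181, -0.178], TCP at [0.229, 0.582, 0.223] pointing down, gripper open.
Joint ranges: [-3.08, 3.08], [-0.75, 2.2], [0.22, 2.44], [-1.43, 4.57], [0, 2.65], [-2.85, 2.85]. Speed limits (rad/s): [2.79, 2.79, 3.14, 3.14, 3.14, 3.14].

## Interface

Orientations are given as a unit quaternion [x, y, z, w].
In Python, from rig import * gives the robot as it stands.
- The arm moves only by the tool drive_tool, never from a script. Its argument "plan" is a list of rows, each a list of 7 numbers: the shift along the tool's x, y, z in mm, then the turn, a rotation vector about the tool's x, y, z in degrees, then the finger opening in mm, from 0 to 87. A call has 1 to 10 rows; each row is the pose to reach, as a shift and turn from the pose commanded when the call began, along the tool's axes at that moment; what a row does not reach only later rows make up. A row lasts 1/10 s, in which the tool goes at most 50 mm and 8.59 degrees, less where a joint would pass 70% of its speed; a pose out of reach is approached as far as the arm can. A call with a gripper value outside its range is refused whole. The fingers move at their own pace and stop on an object; "newtons" is the grip in N (left out, the last holds). Time passes only in rows, so rows that repeat a pose let the fingers close. It gives the time, the measured TCP pose, the force and the opening at its end, in the units of the state.
- get_obs(): the state, without advancing time (a new reading comes with each control period).
- camera(name): name is "scene" or "top" or "wrist"; returns the picture (420x560x3 uint8, blue, green, red); there is no depth.
- get_calibration(name): a dict with "fx", "fy", "cx", "cy" (pixels), "D" ([k1, k2, p1, p2, k3] as OpenCV has them; the pictures are not rectified), "origin" and "rotation" of the camera in the world; the wrist camera has in their place "tool_from_camera" (4x4, takes a point from camera to tool coordinates, whose origin is the TCP and whose axes are the tool frame's). Camera axes: x right, y down, z forward; pixel columns grow to the right and rows downward; lengths in m; the calibration is good to about 2 mm. A picture is of the moment at which its call begins: read the wrist's pose just before it. get_calibration takes no time and is no camera call.
- hand_in(): hands the job in, once; it reports no verdict.
Trained networks look in the newest picture that a camera, given by its name, has taken for a name from the list of things; names that differ only in an ending like _2 or _b are one class to them, and where a whole thing is asked for, a point or a joint stands for the part that bears it (a point fixed in the world has none). Each returns a list of dicts, best first, with "conf" (0 to 1); they miss things now and then, are a little off and sometimes report something else, mostly with a low value. They report only what shows in the picture. A call takes as long as a camera call. They do not tell look-alikes from the thing itself.
- spot_in(camera, target): "location" ([column, row] in pixels, amid what is visible of it).
- mark_of(camera, target): "location" ([column, row] in pixels: a listed point, or the origin of a listed thing).
The state is a dict: "time": time; "q": joint angles; "joint_velocities": joint speeds; "joint_torque": joint torques, N m; "position": TCP position; "tool_rot": TCP orientation; "ft_force": force on the tool from outside, world axes, zero at the start; "moment": the same for the moment, N m; "grip_width": finger opening in m.
Only numpy, scipy, OpenCV 4.12 (cv2) and the standard library are available. Lean on these libraries where they do the work, as an engineer would, in place of code of your own. Each camera call takes 0.05 s, during which the arm holds its last target. There are 200 camera calls.

## Working session

There is one attempt and no reset: what is moved stays moved. The work goes in short steps, Python scripts to look and compute and a tool call to move; the robot and the scene stay as the last step left them, time stands still between calls to the robot, and variables do not carry over. Pictures are saved under pics/ and viewed, about 8 in all and at most 12, crops included, and the job is handed in when it is done.

Besides the shell and the picture viewer there is one more tool, called after ">>>" by a JSON object that holds its "method" and its "body". drive_tool: Moves the arm, as the interface text tells. Its arguments: {"type":"object","properties":{"plan":{"type":"array","items":{"type":"array","items":{"type":"number"}}},"newtons":{"type":"number"}},"required":["plan"]}

```bash
mkdir -p pics; ls; cat > h.py <<'E'
from rig import *
import numpy as np, cv2
from scipy.spatial.transform import Rotation as R
def cam(name):
    c=get_calibration(name);K=np.array([[c['fx'],0,c['cx']],[0,c['fy'],c['cy']],[0,0,1]]);D=np.array(c['D'],float)
    if 'origin' in c: return K,D,np.array(c['origin']),np.array(c['rotation'])
    o=get_obs();T=np.array(c['tool_from_camera']);Rt=R.from_quat(o['tool_rot']).as_matrix()
    return K,D,Rt@T[:3,3]+np.array(o['position']),Rt@T[:3,:3]
def ray(C,px):
    u=cv2.undistortPoints(np.array([[px]],float),C[0],C[1])[0,0];return C[2],C[3]@np.array([u[0],u[1],1])
def onz(C,px,z):
    o,d=ray(C,px);return o+d*(z-o[2])/d[2]
def proj(C,P):
    p=(np.atleast_2d(P)-C[2])@C[3];return cv2.projectPoints(p,np.zeros(3),np.zeros(3),C[0],C[1])[0][:,0]
E
python3 - <<'E'
from h import *
o=get_obs();print(o)
for n in("scene","top"):
    im=camera(n);cv2.imwrite(f'pics/{n}0.png',im)
    print(n,get_calibration(n)['origin'])
Z=dict(lamp=0,lamp_post_top=.213,nut_center=.06,riser=0,mat=0,wrench_center=.008,wrench_head=.01,wrench_throat=.009,worm_top=.0275,pill_bottle_c=.0425,white_jar_c=.0375,carton_a_c=.0175,carton_b_c=.015,pill_box_c=.011,beaker_c=.04)
for n in("scene","top"):
    C=cam(n)
    for t in Z:
        for r in mark_of(n,t)[:2]:
            print(n,t,round(r['conf'],2),np.round(r['location']),np.round(onz(C,r['location'],Z[t])[:2],3))
print(get_obs()['time'])
E
```

```text
pics
{'time': 0.0, 'q': array([ 1.01749581e+00,  5.28467895e-01,  1.43390528e+00, -2.33482567e-05,
        1.18135976e+00, -1.78510842e-01]), 'joint_velocities': array([ 4.45254235e-04, -3.89752336e-04,  1.82833885e-03,  6.02252625e-05,
        1.51489595e-03, -9.11660730e-04]), 'joint_torque': array([ 9.93103604e-04, -4.40028226e+01, -1.76589721e+01,  6.33101701e-02,
        5.81067475e-02, -1.63656591e-04]), 'position': array([0.2283956 , 0.58099382, 0.22156961]), 'tool_rot': array([ 0.69543693, -0.13199443,  0.1314672 , -0.69401825]), 'ft_force': array([ 0.27813768,  0.00274932, -0.0319235 ]), 'moment': array([ 0.01386213, -0.00523125, -0.049845  ]), 'grip_width': 0.08684652446064804}
scene [1.12439587 0.31224009 1.1245824 ]
top [ 0.47181534 -0.0101658   1.64727492]Traceback (most recent call last):
  File "<stdin>", line 11, in <module>
  File "h.py", line 12, in onz
    o,d=ray(C,px);return o+d*(z-o[2])/d[2]
        ~~~^^^^^^
  File "h.py", line 10, in ray
    u=cv2.undistortPoints(np.array([[px]],float),C[0],C[1])[0,0];return C[2],C[3]@np.array([u[0],u[1],1])
                                                                             ~~~~^~~~~~~~~~~~~~~~~~~~~~~~
ValueError: matmul: Input operand 1 has a mismatch in its core dimension 0, with gufunc signature (n?,k),(k,m?)->(n?,m?) (size 3 is different from 4)
```

```bash
sed -i "s/np.array(c\['rotation'\])$/R.from_quat(c['rotation']).as_matrix()/" h.py
python3 - <<'E'
from h import *
Z=dict(lamp=0,lamp_post_top=.213,nut_center=.06,riser=0,mat=0,wrench_center=.008,wrench_head=.01,wrench_throat=.009,worm_top=.0275,pill_bottle_c=.0425,white_jar_c=.0375,carton_a_c=.0175,carton_b_c=.015,pill_box_c=.011,beaker_c=.04)
print(get_calibration('top')['rotation'])
for n in("scene","top"):
    C=cam(n)
    for t in Z:
        for r in mark_of(n,t)[:2]:
            print(n,t,round(r['conf'],2),np.round(r['location']),np.round(onz(C,r['location'],Z[t])[:2],3))
print(get_obs()['time'])
a=cv2.imread('pics/scene0.png');b=cv2.imread('pics/top0.png')
E
```

```text
[-0.69918866  0.71431622 -0.02186379  0.02023677]
scene lamp 0.97 [365. 278.] [0.559 0.307]
scene lamp_post_top 0.91 [382. 244.] [0.558 0.312]
scene nut_center 0.46 [192. 198.] [ 0.586 -0.3  ]
scene nut_center 0.44 [370. 270.] [0.557 0.311]
scene riser 0.57 [185. 205.] [ 0.591 -0.336]
scene mat 0.83 [279. 222.] [ 0.504 -0.02 ]
scene wrench_center 0.56 [175. 208.] [ 0.622 -0.354]
scene wrench_center 0.54 [247. 149.] [ 0.276 -0.274]
scene wrench_head 0.89 [247. 152.] [ 0.29  -0.265]
scene wrench_head 0.84 [183. 203.] [ 0.593 -0.342]
scene wrench_throat 0.65 [191. 198.] [ 0.562 -0.329]
scene wrench_throat 0.64 [245. 162.] [ 0.337 -0.248]
scene worm_top 0.77 [247. 154.] [ 0.313 -0.25 ]
scene pill_bottle_c 0.88 [269. 291.] [0.747 0.076]
scene white_jar_c 0.57 [219. 267.] [ 0.749 -0.092]
scene white_jar_c 0.23 [366. 277.] [0.573 0.307]
scene carton_a_c 0.97 [440. 249.] [0.367 0.476]
scene carton_b_c 0.56 [182. 148.] [ 0.389 -0.49 ]
scene pill_box_c 0.59 [263. 265.] [0.67  0.015]
scene beaker_c 0.62 [232. 296.] [ 0.809 -0.009]
top lamp 0.75 [279. 236.] [ 0.489 -0.004]
top lamp 0.71 [183. 21
[... 224 characters left out ...]
. 305.] [ 0.258 -0.284]
top wrench_center 0.71 [382. 190.] [ 0.634 -0.346]
top wrench_head 0.8 [358. 291.] [ 0.303 -0.259]
top wrench_head 0.67 [381. 203.] [ 0.59  -0.344]
top wrench_throat 0.81 [381. 212.] [ 0.561 -0.341]
top wrench_throat 0.69 [356. 279.] [ 0.342 -0.252]
top worm_top 0.93 [357. 296.] [ 0.29  -0.253]
top worm_top 0.68 [248. 157.] [0.749 0.093]
top pill_bottle_c 0.48 [248. 155.] [0.752 0.091]
top white_jar_c 0.64 [301. 158.] [ 0.739 -0.083]
top carton_a_c 0.72 [134. 274.] [0.374 0.473]
top carton_b_c 0.85 [428. 264.] [ 0.385 -0.493]
top pill_box_c 0.77 [272. 179.] [0.677 0.015]
top pill_box_c 0.68 [383. 205.] [ 0.584 -0.35 ]
top beaker_c 0.77 [277. 136.] [ 0.812 -0.003]
1.65
```

View pics/top0.png

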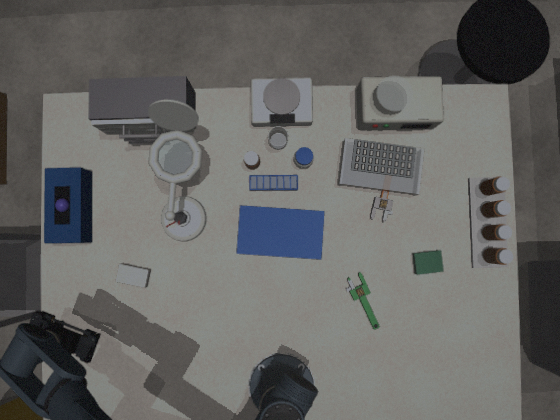

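View pics/scene0.png

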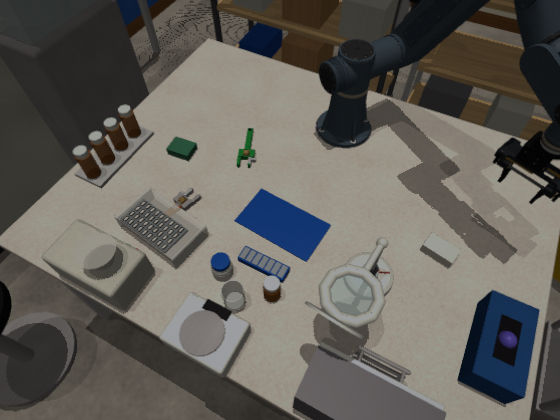

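```bash
cat >> h.py <<'E'
def tgt(zyaw):
    "down-pointing tool, tool z axis at world yaw (deg)"
    z=np.array([np.cos(np.radians(zyaw)),np.sin(np.radians(zyaw)),0]);y=np.array([0,0,-1.]);return np.c_[np.cross(y,z),y,z]
def row(pos,zyaw):
    o=get_obs();A=R.from_quat(o['tool_rot']).as_matrix();p=np.array(o['position'])
    d=A.T@(np.array(pos)-p)*1000;r=R.from_matrix(A.T@tgt(zyaw)).as_rotvec(degrees=True)
    print('row',np.round(d,1),np.round(r,1));return d,r
def st():
    o=get_obs();A=R.from_quat(o['tool_rot']).as_matrix()
    print('t',o['time'],'p',np.round(o['position'],4),'zyaw',round(np.degrees(np.arctan2(A[1,2],A[0,2])),2),'down',np.round(A[:,1],3),'q',np.round(o['q'],2),'f',np.round(o['ft_force'],1),'m',np.round(o['moment'],2),'g',round(o['grip_width'],4))
def wr(yaw):
    "wrench yaw -> candidate"
E
python3 - <<'E'
from h import *
st();row([.54,-.33,.25],90);row([.54,-.33,.25],-90)
print(get_calibration('wrist'))
E
```

```text
t 1.65 p [0.2288 0.5816 0.2226] zyaw 68.53 down [ 0. -0. -1.] q [ 1.02  0.53  1.43 -0.    1.18 -0.18] f [-0.3  0.1 -0.1] m [-0.01 -0.04 -0.04] g 0.087
row [ 623.3  -27.4 -734.4] [  0.  -21.5   0. ]
row [ 623.3  -27.4 -734.4] [ -0.  158.5   0. ]
{'fx': 366.2904197889562, 'fy': 366.2904197889562, 'cx': 273.8900332763627, 'cy': 213.46890572934896, 'D': array([-0.07430773,  0.        ,  0.        ,  0.        ,  0.        ]), 'tool_from_camera': array([[ 5.08922121e-04,  9.57126720e-01,  2.89669093e-01,
        -7.98978884e-02],
       [-2.89412620e-04, -2.89668978e-01,  9.57126846e-01,
        -1.62253310e-01],
       [ 9.99999829e-01, -5.70936916e-04,  1.29585601e-04,
        -8.02738389e-04],
       [ 0.00000000e+00,  0.00000000e+00,  0.00000000e+00,
         1.00000000e+00]])}
```

>>> {"method": "drive_tool", "body": {"plan": [[623,-27,-734,0,-21.5,0,87],[623,-27,-734,0,-21.5,0,87],[623,-27,-734,0,-21.5,0,87],[623,-27,-734,0,-21.5,0,87],[623,-27,-734,0,-21.5,0,87],[623,-27,-734,0,-21.5,0,87],[623,-27,-734,0,-21.5,0,87],[623,-27,-734,0,-21.5,0,87],[623,-27,-734,0,-21.5,0,87],[623,-27,-734,0,-21.5,0,87]]}}

```text
time: 2.65
position: [0.3905, 0.1077, 0.237]
tool_rot: [-0.707, -0.001, -0.0, 0.707]
ft_force: [1.6, 0.4, 0.2]
grip_width: 0.0868
```

```bash
python3 - <<'E'
from h import *
st();row([.54,-.33,.25],90)
E
```

```text
t 2.65 p [0.3905 0.1077 0.237 ] zyaw 90.03 down [ 0.001  0.    -1.   ] q [-0.01  0.21  1.93  0.    1.   -1.58] f [1.6 0.4 0.2] m [ 0.06 -0.02  0.03] g 0.0868
row [ 149.3  -12.8 -437.7] [-0.   0.   0.1]
```

>>> {"method": "drive_tool", "body": {"plan": [[149,-13,-438,0,0,0,87],[149,-13,-438,0,0,0,87],[149,-13,-438,0,0,0,87],[149,-13,-438,0,0,0,87],[149,-13,-438,0,0,0,87],[149,-13,-438,0,0,0,87],[149,-13,-438,0,0,0,87],[149,-13,-438,0,0,0,87],[149,-13,-438,0,0,0,87],[149,-13,-438,0,0,0,87]]}}

```text
time: 3.65
position: [0.5406, -0.3344, 0.2497]
tool_rot: [0.709, -0.0, 0.002, -0.706]
ft_force: [-0.0, 0.2, 0.8]
grip_width: 0.087
```

```bash
python3 - <<'E'
from h import *
st();C=cam('wrist');im=camera('wrist');cv2.imwrite('pics/w1.png',im)
Z=dict(riser=0,wrench_center=.008,wrench_head=.01,wrench_throat=.009,worm_top=.0275)
for t in Z:
    for r in mark_of('wrist',t)[:2]:
        print(t,round(r['conf'],2),np.round(r['location']),np.round(onz(C,r['location'],Z[t])[:2],4))
E
```

```text
t 3.65 p [ 0.5406 -0.3344  0.2497] zyaw 89.81 down [ 0.003 -0.004 -1.   ] q [-0.73  0.51  1.38 -0.    1.25 -2.3 ] f [-0.   0.2  0.8] m [0.04 0.06 0.01] g 0.087
riser 0.21 [266. 222.] [ 0.5967 -0.3455]
wrench_center 0.93 [261. 247.] [ 0.6246 -0.3513]
wrench_center 0.34 [126.  35.] [ 0.3905 -0.4882]
wrench_head 0.19 [269. 190.] [ 0.5547 -0.3421]
wrench_throat 0.81 [271. 188.] [ 0.5529 -0.3397]
worm_top 0.58 [268. 224.] [ 0.5896 -0.3421]
```

View pics/w1.png

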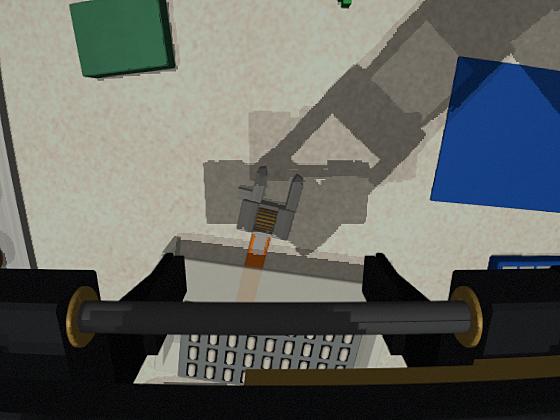

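```bash
python3 - <<'E'
from h import *
im=cv2.imread('pics/w1.png')[140:320,160:400]
cv2.imwrite('pics/w1c.png',cv2.resize(im,None,fx=3.2,fy=3.2,interpolation=cv2.INTER_CUBIC))
E
```

```text
(no output)
```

View pics/w1c.png

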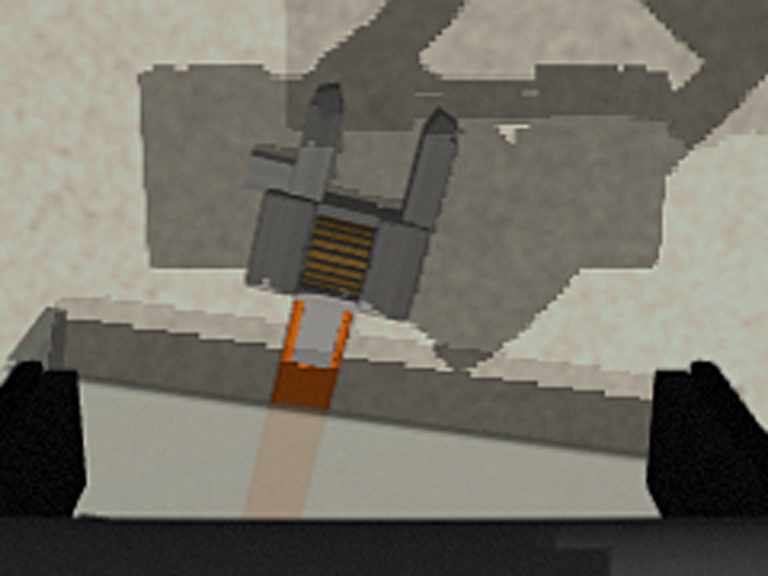

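```bash
python3 - <<'E'
from h import *
o=get_obs();C=cam('wrist')
f=lambda p,z:onz(C,(p[0]/3.2+160,p[1]/3.2+140),z)[:2]
c=[f(p,.02) for p in[(268,195),(430,232),(410,318),(247,286)]]
for i in range(4):
    d=c[(i+1)%4]-c[i];print(np.round(c[i],4),round(np.hypot(*d)*1e3,1),round(np.degrees(np.arctan2(d[1],d[0])),1))
m=np.mean(c,0);print('head',m)
h=[f((322,388),.016),f((270,500),.016)]
for a,b in[((308,400),(275,517))]:pass
hc=[f((303,405),.016),f((272,517),.016)];d=hc[0]-hc[1];print('handle',hc,np.degrees(np.arctan2(d[1],d[0])))
r=[f((80,380),.06),f((645,455),.06)];d=r[1]-r[0];print('shelf edge',r,np.degrees(np.arctan2(d[1],d[0])))
w=f((340,255),.0275);print('worm',w)
st()
E
```

```text
[ 0.5622 -0.3597] 57.8 76.7
[ 0.5755 -0.3035] 32.7 -11.6
[ 0.6075 -0.31  ] 59.1 -101.8
[ 0.5955 -0.3679] 34.3 166.2
head [ 0.58515007 -0.33527132]
handle [array([ 0.64339399, -0.34893797]), array([ 0.69036571, -0.36150151])] 165.0256091229445
shelf edge [array([ 0.61417354, -0.41946713]), array([ 0.64139233, -0.23236708])] 81.72283649257852
worm [ 0.58151427 -0.33475874]
t 3.95 p [ 0.5385 -0.3261  0.2494] zyaw 90.11 down [-0.001  0.002 -1.   ] q [-0.72  0.51  1.39  0.    1.25 -2.29] f [ 0.2  0.8 -1. ] m [-0.01 -0.05 -0.  ] g 0.0869
```

```bash
python3 - <<'E'
from h import *
row([.587,-.343,.13],76)
E
```

```text
row [ 48.6 119.3 -17.2] [-0.1 14.1 -0.1]
```

>>> {"method": "drive_tool", "body": {"plan": [[48.5,119,-17,0,14,0,87],[48.5,119,-17,0,14,0,87],[48.5,119,-17,0,14,0,87],[48.5,119,-17,0,14,0,87],[48.5,119,-17,0,14,0,87]]}}

```text
time: 4.45
position: [0.5874, -0.3439, 0.1309]
tool_rot: [-0.702, 0.086, -0.085, 0.702]
ft_force: [-0.1, -0.7, -0.3]
grip_width: 0.0871
```

```bash
python3 - <<'E'
from h import *
st();im=camera('wrist');C=cam('wrist');st();cv2.imwrite('pics/w2.png',im)
Z=dict(wrench_center=.008,wrench_head=.01,wrench_throat=.009,worm_top=.0275)
for t in Z:
    for r in mark_of('wrist',t)[:2]:
        print(t,round(r['conf'],2),np.round(r['location']),np.round(onz(C,r['location'],Z[t])[:2],4))
cv2.imwrite('pics/w2c.png',cv2.resize(im[60:320,120:420],None,fx=2.3,fy=2.3,interpolation=cv2.INTER_CUBIC))
np.savez('pics/w2',*C)
E
```

```text
t 4.45 p [ 0.5874 -0.3439  0.1309] zyaw 76.12 down [-0.001  0.001 -1.   ] q [-0.69  0.7   1.36 -0.    1.08 -2.02] f [-0.1 -0.7 -0.3] m [-0.02  0.05 -0.01] g 0.0871
t 4.5 p [ 0.588  -0.3447  0.1323] zyaw 76.1 down [ 0.001 -0.001 -1.   ] q [-0.69  0.7   1.36 -0.    1.08 -2.02] f [-0.1 -0.3 -0.6] m [ 0.   -0.02 -0.01] g 0.0872
wrench_center 0.75 [272. 249.] [ 0.6241 -0.3564]
wrench_throat 0.57 [271. 162.] [ 0.553  -0.3395]
```

View pics/w2c.png

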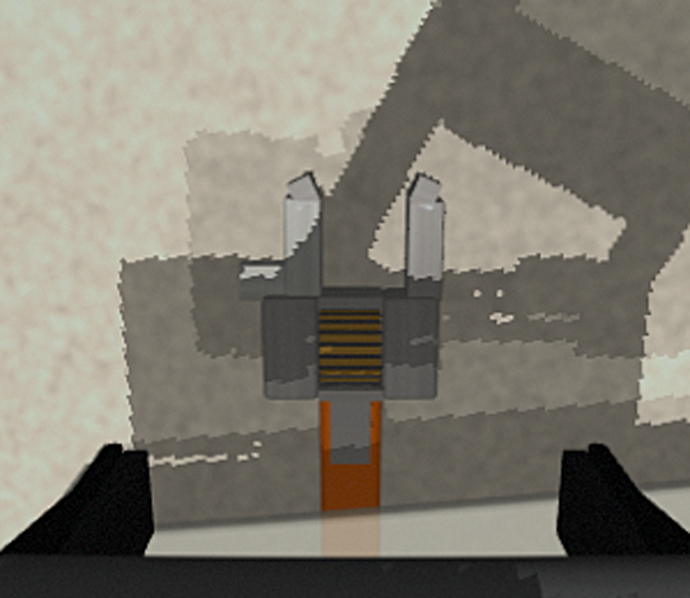

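```bash
python3 - <<'E'
from h import *
d=np.load('pics/w2.npz');C=[d[k] for k in d.files]
f=lambda p,z:onz(C,(p[0]/2.3+120,p[1]/2.3+60),z)[:2]
c=np.array([f(p,.02) for p in[(263,297),(438,297),(438,398),(263,398)]]);print(c,np.linalg.norm(np.diff(c,axis=0),axis=1))
m=c.mean(0);print('head',m);e=c[1]-c[0];print('yaw',np.degrees(np.arctan2(e[1],e[0])))
print('gap',np.linalg.norm(f((408,245),.016)-f((322,245),.016)))
row([*m,.125],76);row([*m,.004],76)
E
```

```text
[[ 0.56466825 -0.37105403]
 [ 0.57873985 -0.31428968]
 [ 0.61379259 -0.32191179]
 [ 0.59920897 -0.38077797]] [0.05848249 0.03587188 0.06064576]
head [ 0.58910242 -0.34700837]
yaw 76.07733276179393
gap 0.02863961687227803
row [ 1.2  8.1 -1. ] [0.1 0.  0.2]
row [  0.8 129.1  -0.8] [0.1 0.  0.2]
```

>>> {"method": "drive_tool", "body": {"plan": [[1,50,-1,0,0,0,87],[1,100,-1,0,0,0,87],[1,120,-1,0,0,0,87],[1,128,-1,0,0,0,87],[1,128,-1,0,0,0,87],[1,128,-1,0,0,0,50],[1,128,-1,0,0,0,50],[1,128,-1,0,0,0,50],[1,128,-1,0,0,0,50],[1,128,-1,0,0,0,50]], "newtons": 45}}

```text
time: 5.7
position: [0.5888, -0.3465, 0.0034]
tool_rot: [0.702, -0.086, 0.086, -0.702]
ft_force: [0.3, 1.0, 3.8]
grip_width: 0.0596
```

```bash
python3 - <<'E'
from h import *
st()
E
```

```text
t 5.7 p [ 0.5888 -0.3465  0.0034] zyaw 76.03 down [ 0.001 -0.    -1.   ] q [-0.7   0.88  1.41  0.    0.86 -2.02] f [0.3 1.  3.8] m [ 0.29 -0.04  0.07] g 0.0596
```

>>> {"method": "drive_tool", "body": {"plan": [[0,-3,0,0,0,0,50],[-20,-3,0,0,0,0,50],[-45,-3,0,0,0,0,50],[-70,-3,0,0,0,0,50],[-95,-3,0,0,0,0,50],[-120,-3,0,0,0,0,50],[-145,-3,0,0,0,0,50],[-145,-3,0,0,0,0,50],[-145,-3,0,0,0,0,50]]}}

```text
time: 6.6
position: [0.4474, -0.3117, 0.0054]
tool_rot: [-0.702, 0.086, -0.086, 0.702]
ft_force: [-0.3, 0.4, -3.1]
grip_width: 0.0598
```

```bash
python3 - <<'E'
from h import *
st();im=camera('top');C=cam('top')
hsv=cv2.cvtColor(im,cv2.COLOR_BGR2HSV);m=cv2.inRange(hsv,(100,120,60),(125,255,255));n,l,s,c=cv2.connectedComponentsWithStats(m)
k=[i for i in range(1,n) if s[i,4]>2000 and 200<c[i][0]<350];print(s[k])
cn=max(cv2.findContours((l==k[0]).astype(np.uint8),0,2)[0],key=cv2.contourArea);b=cv2.boxPoints(cv2.minAreaRect(cn));P=np.array([onz(C,p,.004)[:2] for p in b]);print(P,P.mean(0))
for e in np.diff(P,axis=0):print(np.hypot(*e),np.degrees(np.arctan2(e[1],e[0])))
row([.44,-.34,.09],76)
E
```

```text
t 6.6 p [ 0.4474 -0.3117  0.0054] zyaw 75.98 down [-0.  0. -1.] q [-0.81  0.76  1.78 -0.    0.6  -2.14] f [-0.3  0.4 -3.1] m [ 0.03  0.01 -0.02] g 0.0598
[[ 237  206   87   53 3948]]
[[ 0.43718164  0.13557031]
 [ 0.59384041  0.12171872]
 [ 0.56820594 -0.15370429]
 [ 0.41174446 -0.13846804]] [ 0.50274311 -0.00872083]
0.15726995358391999 -5.052886186545221
0.27661338397647295 -95.31737771368424
0.1572015773412314 174.43806317623944
row [ -1.4 -84.4 -28.9] [0.1 0.  0.1]
```

```bash
python3 - <<'E'
from h import *
st();row([.519,-.043,.11],76)
E
```

```text
t 6.65 p [ 0.4484 -0.3124  0.0056] zyaw 76.01 down [ 0.001 -0.001 -1.   ] q [-0.81  0.76  1.78 -0.    0.6  -2.14] f [-0.5 -0.3 -2.2] m [0.03 0.01 0.04] g 0.0598
row [   3.5 -104.7  278.3] [0.1 0.  0.1]
```

>>> {"method": "drive_tool", "body": {"plan": [[0,-30,0,0,0,0,50],[0,-70,0,0,0,0,50],[3,-105,20,0,8,0,50],[3,-105,60,0,16,0,50],[3,-105,100,0,24,0,50],[3,-105,140,0,32,0,50],[3,-105,180,0,40,0,50],[3,-105,220,0,48,0,50],[3,-105,260,0,56,0,50],[3,-105,278,0,64,0,50]]}}

```text
time: 7.65
position: [0.5192, -0.0392, 0.1108]
tool_rot: [-0.549, 0.445, -0.446, 0.55]
ft_force: [-0.0, -0.1, -2.5]
grip_width: 0.0599
```

>>> {"method": "drive_tool", "body": {"plan": [[0,0,0,0,8,0,50],[0,0,0,0,16,0,50],[0,0,0,0,24,0,50],[0,0,0,0,32,0,50],[0,0,0,0,40,0,50],[0,0,0,0,48,0,50],[0,0,0,0,56,0,50],[0,0,0,0,64,0,50],[0,0,0,0,72,0,50],[0,0,0,0,80,0,50]]}}

```text
time: 8.65
position: [0.5193, -0.0424, 0.1108]
tool_rot: [0.133, -0.694, 0.695, -0.134]
ft_force: [0.6, -0.7, -2.8]
grip_width: 0.0599
```

>>> {"method": "drive_tool", "body": {"plan": [[0,0,0,0,8,0,50],[0,0,0,0,16,0,50],[0,0,0,0,24,0,50],[0,0,0,0,32,0,50],[0,0,0,0,40,0,50],[0,0,0,0,48,0,50],[0,0,0,0,56,0,50],[0,0,0,0,64,0,50],[0,0,0,0,72,0,50],[0,0,0,0,80,0,50]]}}

```text
time: 9.65
position: [0.5193, -0.0425, 0.1108]
tool_rot: [0.345, 0.618, -0.618, -0.343]
ft_force: [0.3, 0.2, -2.3]
grip_width: 0.0594
```

```bash
python3 - <<'E'
from h import *
st();row([.519,-.043,.03],-155);row([.519,-.043,.008],-155)
cv2.imwrite('pics/s3.png',camera('scene')[100:310,180:460])
E
```

```text
t 9.65 p [ 0.5193 -0.0425  0.1108] zyaw -148.26 down [ 0.002 -0.001 -1.   ] q [-0.3   0.56  1.8  -0.    0.79  2.29] f [ 0.3  0.2 -2.3] m [-0.    0.13 -0.05] g 0.0594
row [-0.1 80.8  0.7] [ 0.1  6.7 -0.1]
row [-1.000e-01  1.028e+02  7.000e-01] [ 0.1  6.7 -0.1]
```

>>> {"method": "drive_tool", "body": {"plan": [[0,40,0.5,0,7,0,50],[0,75,0.5,0,7,0,50],[0,92,0.5,0,7,0,50],[0,98,0.5,0,7,0,50],[0,102,0.5,0,7,0,50],[0,103.5,0.5,0,7,0,50],[0,103.5,0.5,0,7,0,50]]}}

```text
time: 10.4
position: [0.5182, -0.0429, 0.0079]
tool_rot: [0.38, 0.597, -0.596, -0.379]
ft_force: [-0.6, -0.1, -2.8]
grip_width: 0.0596
```

```bash
python3 - <<'E'
from h import *
st()
E
```

```text
t 10.4 p [ 0.5182 -0.0429  0.0079] zyaw -154.94 down [ 0.002 -0.001 -1.   ] q [-0.3   0.74  1.84  0.    0.55  2.41] f [-0.6 -0.1 -2.8] m [0.05 0.14 0.  ] g 0.0596
```

View pics/s3.png

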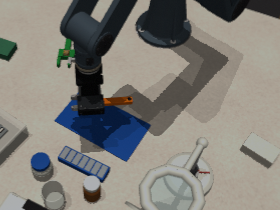

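>>> {"method": "drive_tool", "body": {"plan": [[0,1,0,0,0,0,50],[0,1.5,0,0,0,0,50],[0,1.5,0,0,0,0,66],[0,1.5,0,0,0,0,80],[0,1.5,0,0,0,0,87],[0,0,0,0,0,0,87],[0,-30,0,0,0,0,87],[0,-70,0,0,0,0,87],[0,-100,0,0,0,0,40],[0,-110,0,0,0,0,0]]}}

```text
time: 11.4
position: [0.519, -0.0432, 0.1199]
tool_rot: [0.382, 0.597, -0.596, -0.378]
ft_force: [-0.2, 0.2, -0.1]
grip_width: 0.0778
```

```bash
python3 - <<'E'
from h import *
st();row([.518,-.043,.12],-30)
E
```

```text
t 11.4 p [ 0.519  -0.0432  0.1199] zyaw -154.97 down [ 0.005 -0.002 -1.   ] q [-0.3   0.54  1.79  0.    0.8   2.41] f [-0.2  0.2 -0.1] m [0.04 0.14 0.02] g 0.0778
row [ 0.6 -0.1  0.8] [-1.00e-01 -1.25e+02 -4.00e-01]
```

```bash
cat >> h.py <<'E'
def look(out):
    st();C=cam('wrist');im=camera('wrist');cv2.imwrite(f'pics/{out}.png',cv2.resize(im[40:300,120:420],None,fx=2.3,fy=2.3,interpolation=cv2.INTER_CUBIC));np.savez(f'pics/{out}',*C);return C,im
def gp(out):
    d=np.load(f'pics/{out}.npz');C=[d[k] for k in d.files];return lambda p,z:onz(C,(p[0]/2.3+120,p[1]/2.3+40),z)
E
python3 - <<'E'
from h import *
look('m1')
E
```

```text
t 11.4 p [ 0.519  -0.0432  0.1199] zyaw -154.97 down [ 0.005 -0.002 -1.   ] q [-0.3   0.54  1.79  0.    0.8   2.41] f [-0.2  0.2 -0.1] m [0.04 0.14 0.02] g 0.0778
```

View pics/m1.png

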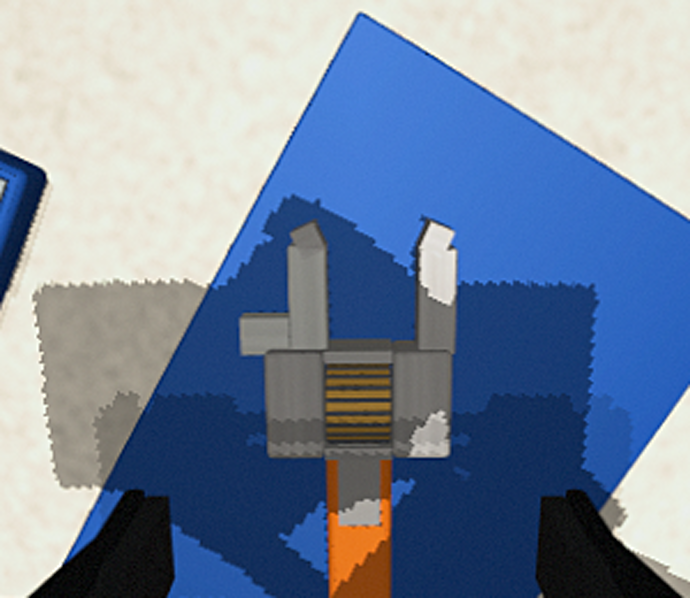

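```bash
python3 - <<'E'
from h import *
f=gp('m1')
c=np.array([f(p,.024)[:2] for p in[(266,350),(451,350),(451,458),(266,458)]]);print(np.linalg.norm(np.diff(c,axis=0),axis=1),c.mean(0))
w=np.linalg.norm(c[1]-c[0])
for y in(275,320): print('gap',np.linalg.norm(f((417,y),.020)-f((328,y),.020)))
wo=f((358,403),.030);print('worm',wo)
b=f((360,560),.02)[:2];print('axis',np.degrees(np.arctan2(*(c.mean(0)-b)[::-1])))
row([.519,-.043,.034],-155)
E
```

```text
[0.05828991 0.03627772 0.06057817] [ 0.51767354 -0.04419099]
gap 0.027766857966771957
gap 0.02817192510063298
worm [ 0.51887305 -0.04639972  0.03      ]
axis -64.37022722227354
row [ 0.6 86.   0.4] [ 0.3  0.  -0.2]
```

>>> {"method": "drive_tool", "body": {"plan": [[-8,45,0,0,0,0,0],[-8,80,0,0,0,0,0],[-8,85,0,0,0,0,0],[-8,87,0,0,0,0,0],[-8,87,0,0,0,0,0]]}}

```text
time: 11.95
position: [0.5208, -0.05, 0.0302]
tool_rot: [0.38, 0.596, -0.596, -0.38]
ft_force: [-0.6, 0.7, 0.2]
grip_width: 0.0349
```

>>> {"method": "drive_tool", "body": {"plan": [[0,1,0,0,0,0,0],[0,1,0,0,0,0,0]]}}

```text
time: 12.15
position: [0.5216, -0.0501, 0.0302]
tool_rot: [0.381, 0.597, -0.596, -0.379]
ft_force: [1.0, 0.3, -0.6]
grip_width: 0.0191
```

>>> {"method": "drive_tool", "body": {"plan": [[0,1,0,0,0,0,0],[0,1,0,0,0,0,0]]}}

```text
time: 12.35
position: [0.5227, -0.0506, 0.0314]
tool_rot: [0.382, 0.597, -0.596, -0.378]
ft_force: [0.4, 0.6, 17.4]
grip_width: 0.0045
```

>>> {"method": "drive_tool", "body": {"plan": [[0,-1,0,0,0,0,0],[0,-1,0,0,0,0,0],[0,-1,0,0,0,0,0]]}}

```text
time: 12.65
position: [0.5227, -0.0507, 0.0316]
tool_rot: [0.382, 0.597, -0.596, -0.378]
ft_force: [-0.6, -0.5, 10.6]
grip_width: 0.0003
```

>>> {"method": "drive_tool", "body": {"plan": [[1,-0.2,0,0,0,0,0],[4,-0.2,0,0,0,0,0],[7,-0.2,0,0,0,0,0],[10,-0.2,0,0,0,0,0],[13,-0.2,0,0,0,0,0],[16,-0.2,0,0,0,0,0],[16,-0.2,0,0,0,0,0]]}}

```text
time: 13.35
position: [0.5165, -0.0369, 0.0316]
tool_rot: [0.382, 0.597, -0.596, -0.377]
ft_force: [0.7, -2.8, 9.4]
grip_width: 0.0005
```

```bash
python3 - <<'E'
from h import *
st();C,im=look('k1')
E
```

```text
t 13.35 p [ 0.5165 -0.0369  0.0316] zyaw -154.92 down [ 0.007 -0.003 -1.   ] q [-0.29  0.7   1.85 -0.    0.59  2.42] f [ 0.7 -2.8  9.4] m [-0.59  0.21 -0.04] g 0.0005
t 13.35 p [ 0.5165 -0.0369  0.0316] zyaw -154.92 down [ 0.007 -0.003 -1.   ] q [-0.29  0.7   1.85 -0.    0.59  2.42] f [ 0.7 -2.8  9.4] m [-0.59  0.21 -0.04] g 0.0005
```

View pics/k1.png

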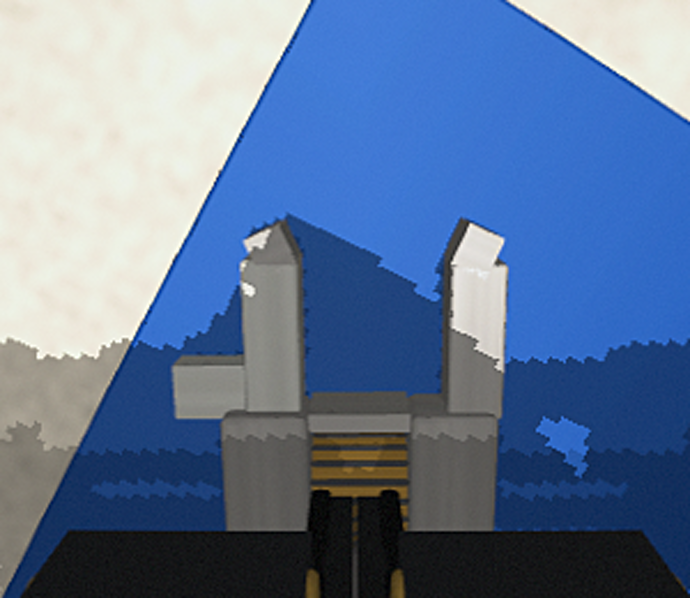

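```bash
python3 - <<'E'
from h import *
f=gp('k1')
for y,a,b in[(300,301,447),(270,300,447),(340,302,447)]: print('gap',np.linalg.norm(f((b,y),.020)-f((a,y),.020)),'jawL',np.linalg.norm(f((a,y),.020)-f((243,y),.02)),'full',np.linalg.norm(f((243,y),.020)-f((507,y),.02)))
print('head',np.linalg.norm(f((222,415),.024)-f((496,415),.024)))
E
```

```text
gap 0.03048880146724321 jawL 0.012144499378337644 full 0.05519879402997818
gap 0.03040835894019746 jawL 0.01182265159147906 full 0.054677808171614
gap 0.03067799913769031 jawL 0.0125163989961959 full 0.05592549647158648
head 0.05821267255000037
```

>>> {"method": "drive_tool", "body": {"plan": [[0,-6,0,0,0,0,0],[-16,-6,0,0,0,0,0],[-16,-3,0,0,0,0,0],[-16,0,0,0,0,0,0],[-13,0,0,0,0,0,0],[-10,0,0,0,0,0,0],[-7,0,0,0,0,0,0],[-4,0,0,0,0,0,0],[0,0,0,0,0,0,0],[0,0,0,0,0,0,0]]}}

```text
time: 14.4
position: [0.5159, -0.0372, 0.0314]
tool_rot: [0.382, 0.597, -0.597, -0.377]
ft_force: [-2.9, -4.2, 19.4]
grip_width: 0.0004
```

```bash
python3 - <<'E'
from h import *
C,im=look('k2')
g=cv2.cvtColor(cv2.imread('pics/k2.png'),cv2.COLOR_BGR2GRAY);b=cv2.imread('pics/k2.png').astype(int)
sat=(b[...,0]-b[...,2])   # blue minus red: mat high, steel low
for y in(270,300,340):
    m=sat[y]<40;e=np.flatnonzero(np.diff(m.astype(int)));print(y,e)
E
```

```text
t 14.4 p [ 0.5159 -0.0372  0.0314] zyaw -154.92 down [ 0.005 -0.003 -1.   ] q [-0.29  0.7   1.85 -0.    0.59  2.42] f [-2.9 -4.2 19.4] m [-0.85  0.45 -0.03] g 0.0004
270 [164 221 285 440 504]
300 [149 223 285 440 503]
340 [128 224 287 439 501]
```

```bash
cat >> h.py <<'E'
def edges(n,rows=(270,300,340),zs=.020,thr=40):
    b=cv2.imread(f'pics/{n}.png').astype(int);f=gp(n);A=R.from_quat(get_obs()['tool_rot']).as_matrix()[:,2]
    for y in rows:
        s=(b[y,:,0]-b[y,:,2]);s=np.convolve(s,np.ones(3)/3,'same');e=np.flatnonzero(np.diff((s<thr).astype(int)));e=e[(e>150)&(e<560)]
        print(n,y,e,'along tool z mm',[round(float((f((x+.5,y),zs)-get_obs()['position'])@A)*1e3,2) for x in e])
E
python3 - <<'E'
from h import *
for n in('k1','k2'):
    edges(n); edges(n,(420,430,440),.024)
E
```

```text
k1 270 [168 240 302 443 507] along tool z mm [-38.53, -23.51, -10.65, 18.52, 31.79]
k1 300 [153 240 302 442 505] along tool z mm [-42.07, -23.73, -10.75, 18.48, 31.67]
k1 340 [242 303 442 504] along tool z mm [-23.63, -10.69, 18.72, 31.87]
k1 420 [221 497] along tool z mm [-28.22, 30.52]
k1 430 [220 498] along tool z mm [-28.54, 30.85]
k1 440 [220 497] along tool z mm [-28.64, 30.74]
k2 270 [164 221 285 440 504] along tool z mm [-38.65, -26.77, -13.51, 18.51, 31.77]
k2 300 [223 285 440 503] along tool z mm [-26.62, -13.64, 18.68, 31.86]
k2 340 [224 287 439 501] along tool z mm [-26.77, -13.41, 18.7, 31.84]
k2 420 [218 495] along tool z mm [-28.18, 30.7]
k2 430 [216 495] along tool z mm [-28.71, 30.81]
k2 440 [217 494] along tool z mm [-28.61, 30.7]
```

```bash
python3 - <<'E'
from h import *
for n in('k1','k2'):
    edges(n,zs=.005); edges(n,zs=.021)
E
```

```text
k1 270 [168 240 302 443 507] along tool z mm [-41.87, -25.56, -11.59, 20.08, 34.5]
k1 300 [153 240 302 442 505] along tool z mm [-45.72, -25.8, -11.7, 20.05, 34.37]
k1 340 [242 303 442 504] along tool z mm [-25.69, -11.63, 20.31, 34.59]
k1 270 [168 240 302 443 507] along tool z mm [-38.3, -23.37, -10.59, 18.41, 31.61]
k1 300 [153 240 302 442 505] along tool z mm [-41.83, -23.6, -10.69, 18.38, 31.49]
k1 340 [242 303 442 504] along tool z mm [-23.49, -10.62, 18.62, 31.69]
k2 270 [164 221 285 440 504] along tool z mm [-42.04, -29.14, -14.73, 20.05, 34.45]
k2 300 [223 285 440 503] along tool z mm [-28.97, -14.88, 20.23, 34.54]
k2 340 [224 287 439 501] along tool z mm [-29.14, -14.63, 20.26, 34.52]
k2 270 [164 221 285 440 504] along tool z mm [-38.42, -26.61, -13.42, 18.41, 31.59]
k2 300 [223 285 440 503] along tool z mm [-26.46, -13.56, 18.58, 31.68]
k2 340 [224 287 439 501] along tool z mm [-26.61, -13.33, 18.6, 31.66]
```

>>> {"method": "drive_tool", "body": {"plan": [[0,-6,0,0,0,0,0],[-14,-6,0,0,0,0,0],[-14,-4,0,0,0,0,0],[-14,-1.2,0,0,0,0,0],[-14,-1.2,0,0,0,0,0],[-11,-1.2,0,0,0,0,0],[-8,-1.2,0,0,0,0,0],[-5,-1.2,0,0,0,0,0],[-2,-1.2,0,0,0,0,0],[-0.5,-1.2,0,0,0,0,0]]}}

```text
time: 15.45
position: [0.5154, -0.0375, 0.0315]
tool_rot: [-0.381, -0.596, 0.597, 0.378]
ft_force: [-1.8, -6.1, 13.4]
grip_width: 0.0004
```

```bash
python3 - <<'E'
from h import *
C,im=look('k3')
edges('k3',zs=.005); edges('k3',(420,430,440),.024)
E
```

```text
t 15.45 p [ 0.5154 -0.0375  0.0315] zyaw -154.91 down [ 0.003 -0.003 -1.   ] q [-0.29  0.7   1.85 -0.    0.59  2.42] f [-1.8 -6.1 13.4] m [-0.99  0.39 -0.09] g 0.0004
k3 270 [162 206 270 437 501] along tool z mm [-42.5, -32.53, -18.11, 19.38, 33.79]
k3 300 [208 272 436 500] along tool z mm [-32.4, -17.84, 19.33, 33.88]
k3 340 [209 273 436 498] along tool z mm [-32.61, -17.85, 19.58, 33.85]
k3 420 [215 492] along tool z mm [-28.83, 30.08]
k3 430 [213 492] along tool z mm [-29.37, 30.19]
k3 440 [214 492] along tool z mm [-29.27, 30.29]
```

>>> {"method": "drive_tool", "body": {"plan": [[0,-20,0,0,0,0,0],[0,-60,0,0,-8,0,0],[0,-90,0,0,-16,0,0],[0,-90,0,0,-24,0,0],[0,-90,0,0,-32,0,0],[0,-90,0,0,-40,0,0],[0,-90,0,0,-48,0,0],[0,-90,0,0,-56,0,0],[0,-90,0,0,-64,0,0],[0,-90,0,0,-72,0,0]]}}

```text
time: 16.5
position: [0.5133, -0.0357, 0.1193]
tool_rot: [-0.046, 0.706, -0.705, 0.044]
ft_force: [0.5, -1.2, 0.1]
grip_width: 0.0003
```

>>> {"method": "drive_tool", "body": {"plan": [[0,0,0,0,-8,0,60],[0,0,0,0,-16,0,60],[0,0,0,0,-24,0,60],[0,0,0,0,-32,0,60],[0,0,0,0,-40,0,60],[0,0,0,0,-48,0,60],[0,0,0,0,-56,0,60],[0,0,0,0,-64,0,60],[0,0,0,0,-72,0,60],[0,0,0,0,-80,0,60]]}}

```text
time: 17.5
position: [0.5133, -0.0357, 0.1193]
tool_rot: [-0.489, 0.512, -0.511, 0.488]
ft_force: [-0.1, -0.0, 0.6]
grip_width: 0.0594
```

```bash
python3 - <<'E'
from h import *
st();row([.483,.031,.15],25)
E
```

```text
t 17.5 p [ 0.5133 -0.0357  0.1193] zyaw -2.66 down [-0.003  0.001 -1.   ] q [-0.29  0.54  1.8   0.    0.8  -0.24] f [-0.1 -0.   0.6] m [-0.08  0.02  0.01] g 0.0594
row [-65.2 -30.6 -33.4] [  0.1 -27.7  -0.1]
```

>>> {"method": "drive_tool", "body": {"plan": [[-65,-30,-33,0,-8,0,60],[-65,-30,-33,0,-16,0,60],[-65,-30,-33,0,-24,0,60],[-65,-30,-33,0,-27.7,0,60],[-65,-30,-33,0,-27.7,0,60]]}}

```text
time: 18.0
position: [0.4838, 0.0311, 0.1497]
tool_rot: [0.596, -0.382, 0.381, -0.595]
ft_force: [0.8, 0.1, -0.3]
grip_width: 0.0599
```

```bash
python3 - <<'E'
from h import *
C,im=look('h1');cv2.imwrite('pics/h1full.png',im);st()
Z=dict(wrench_center=.012,wrench_handle=.012,wrench_head=.014,wrench_throat=.013)
for t in Z:
    for r in mark_of('wrist',t)[:1]:
        print(t,round(r['conf'],2),np.round(r['location']),np.round(onz(C,r['location'],Z[t])[:2],4))
im=camera('top');C=cam('top')
b=im.astype(int);m=((b[...,2]-b[...,0]>60)&(b[...,2]-b[...,1]>25)).astype(np.uint8);n,l,s,c=cv2.connectedComponentsWithStats(m);print([(s[i],c[i]) for i in range(1,n) if s[i,4]>15])
c=im[170:260,130:230];cv2.imwrite('pics/lamp.png',cv2.resize(c,None,fx=6,fy=6,interpolation=cv2.INTER_CUBIC))
E
```

```text
t 18.0 p [0.4838 0.0311 0.1497] zyaw 24.75 down [-0.002  0.    -1.   ] q [-0.17  0.45  1.85  0.    0.84 -0.6 ] f [ 0.8  0.1 -0.3] m [-0.06  0.02 -0.03] g 0.0599
t 18.05 p [0.484  0.0309 0.1497] zyaw 24.65 down [-0.002  0.    -1.   ] q [-0.17  0.46  1.85  0.    0.84 -0.6 ] f [ 0.2 -0.4  0.1] m [-0.06 -0.01 -0.03] g 0.06
wrench_center 0.7 [275. 252.] [ 0.5035 -0.0114]
wrench_handle 0.64 [275. 201.] [0.4836 0.031 ]
wrench_head 0.93 [274. 288.] [ 0.5166 -0.0428]
[]
```

View pics/h1full.png

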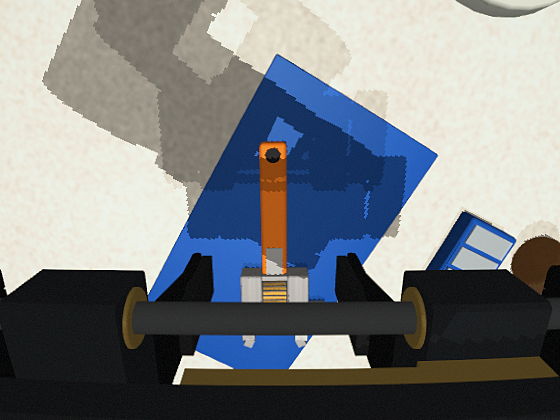

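```bash
python3 - <<'E'
from h import *
row([.495,.311,.25],90)
E
```

```text
row [-250.6  -99.8  126.6] [  0.  -65.3  -0. ]
```

>>> {"method": "drive_tool", "body": {"plan": [[-20,-50,10,0,-8,0,60],[-60,-80,30,0,-16,0,60],[-100,-100,51,0,-24,0,60],[-140,-100,71,0,-32,0,60],[-180,-100,91,0,-40,0,60],[-220,-100,111,0,-48,0,60],[-250,-100,126,0,-56,0,60],[-250,-100,126,0,-65,0,60],[-250,-100,126,0,-65,0,60],[-250,-100,126,0,-65,0,60]]}}

```text
time: 19.3
position: [0.4942, 0.3101, 0.2501]
tool_rot: [0.707, -0.003, 0.003, -0.707]
ft_force: [-0.1, 1.1, 0.9]
grip_width: 0.0601
```

```bash
python3 - <<'E'
from h import *
C,im=look('n1');st()
Z=dict(nut_center=.06,lamp=0,lamp_post_top=.213)
for t in Z:
    for r in mark_of('wrist',t)[:1]:
        print(t,round(r['conf'],2),np.round(r['location']),np.round(onz(C,r['location'],Z[t])[:2],4))
E
```

```text
t 19.3 p [0.4942 0.3101 0.2501] zyaw 89.53 down [-0.001 -0.    -1.   ] q [ 0.37  0.44  1.51 -0.    1.19 -1.19] f [-0.1  1.1  0.9] m [ 0.1   0.05 -0.02] g 0.0601
t 19.35 p [0.4943 0.3098 0.2502] zyaw 89.52 down [-0.001 -0.    -1.   ] q [ 0.37  0.44  1.51 -0.    1.19 -1.19] f [ 1.   0.1 -0.4] m [0.06 0.05 0.07] g 0.0601
nut_center 0.82 [274. 246.] [0.5552 0.3092]
lamp 0.64 [279. 228.] [0.5567 0.3151]
lamp_post_top 0.58 [278. 336.] [0.5563 0.3112]
```

View pics/n1.png

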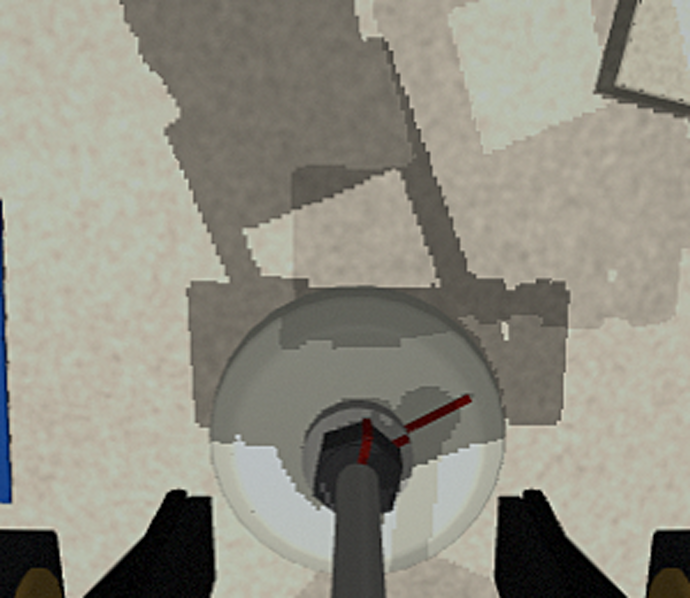

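```bash
python3 - <<'E'
from h import *
f=gp('n1');b=cv2.imread('pics/n1.png').astype(int)
m=((b[...,2]-b[...,1]>50)&(b[...,2]-b[...,0]>50)).astype(np.uint8);m[:380]=0
n,l,s,c=cv2.connectedComponentsWithStats(m)
for i in range(1,n):
    if s[i,4]>20:
        ys,xs=np.where(l==i);print(s[i],c[i])
        for y in sorted(set(ys))[::6]: print('  ',y,xs[ys==y].min(),xs[ys==y].max())
# outer circle at z=.035 from eye: left,right,top
P=np.array([f(p,.035)[:2] for p in[(212,425),(505,425),(358,288),(240,345),(478,345),(250,530)]])
A=np.c_[2*P,np.ones(len(P))];x=np.linalg.lstsq(A,(P**2).sum(1),rcond=None)[0];cc=x[:2];print('centre',cc,'r',np.sqrt(x[2]+cc@cc))
for p,z in[((468,399),.035),((400,440),.048)]:
    d=f(p,z)[:2]-cc;print('base line dir',np.degrees(np.arctan2(d[1],d[0])),np.hypot(*d))
for p,z in[((366,420),.072),((369,420),.072),((367,440),.072),((363,460),.072),((367,420),.048),((366,430),.06)]:
    d=f(p,z)[:2]-cc;print('nut',p,z,np.degrees(np.arctan2(d[1],d[0])),np.hypot(*d))
E
```

```text
[406 396  65  34 410] [440.52195122 411.95853659]
   396 465 468
   402 454 468
   408 442 457
   414 431 443
   420 419 430
   426 406 419
[358 434  14  30 203] [364.68965517 449.4679803 ]
   434 365 365
   440 364 369
   446 362 369
   452 361 367
   458 359 366
[394 436  13  10  75] [400.8        440.85333333]
   436 405 405
   442 394 406
centre [0.54721888 0.31084747] r 0.07072402579556124
base line dir 109.91437447967958 0.05492476258748687
base line dir 99.65364278794397 0.01946785848642066
nut (366, 420) 0.072 170.91973783697128 0.021230465829323714
nut (369, 420) 0.072 167.54897302220357 0.021458018283716306
nut (367, 440) 0.072 162.61492744069784 0.012512198890349685
nut (363, 460) 0.072 144.7972782476221 0.0034250411522462974
nut (367, 420) 0.048 162.5938465859753 0.013681537054609201
nut (366, 430) 0.06 164.30503402128613 0.012838750208475778
```

```bash
python3 - <<'E'
from h import *
f=gp('n1')
print('far',f((358,574),.035)[0]-.075,'near0',f((358,288),0)[0]+.075,'near35',f((358,288),.035)[0]+.075)
print('y',(f((212,430),.035)+f((505,430),.035))[1]/2,np.linalg.norm(f((212,430),.035)-f((505,430),.035)), np.linalg.norm(f((212,430),0)-f((505,430),0)))
print('post y',f((359,475),.075)[:2],f((358,590),.15)[:2])
d=np.load('pics/n1.npz');C=[d[k] for k in d.files]
im=cv2.imread('pics/n1.png');
big=cv2.resize(im[370:540,270:500],None,fx=3.4,fy=3.4,interpolation=cv2.INTER_CUBIC)
def dr(P,col):
    q=(proj(C,P)-[120,40])*2.3;q=(q-[270,370])*3.4
    cv2.polylines(big,[q.astype(np.int32)],True,col,1)
cx,cy=.5555,.3105
a=np.radians(np.arange(0,360,5));
dr(np.c_[cx+.026*np.cos(a),cy+.026*np.sin(a),a*0+.048],(0,255,255))
t=np.radians(170+60*np.arange(6));
for z,col in((.072,(0,255,0)),(.048,(255,255,0))): dr(np.c_[cx+.0208*np.cos(t),cy+.0208*np.sin(t),t*0+z],col)
cv2.imwrite('pics/n1z.png',big)
E
```

```text
far 0.5446436764539384 near0 0.5565414050253983 near35 0.5508199788240494
y 0.3110800399941173 0.13898265098585078 0.15187135935283919
post y [0.55015645 0.31103916] [0.56331859 0.31018975]
```

View pics/n1z.png

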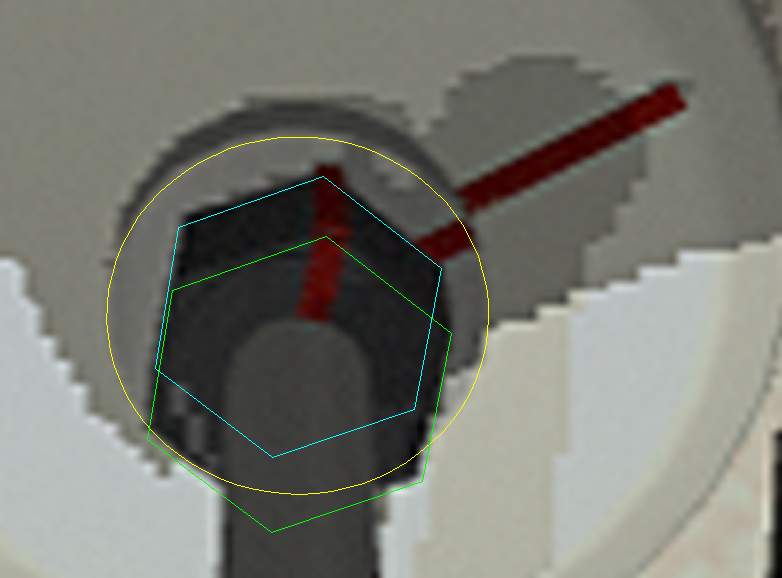

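```bash
python3 - <<'E'
from h import *
f=gp('n1');d=np.load('pics/n1.npz');C=[d[k] for k in d.files]
import itertools
from scipy.optimize import least_squares
Zp=lambda u,v:(u/3.4+270,v/3.4+370)
obs=[(Zp(326,166),0,.048),(Zp(183,215),60,.048),(Zp(150,430),120,.072),(Zp(415,482),240,.072),(Zp(450,335),300,.072)]
def r(p):
    out=[]
    for px,a,z in obs:
        t=np.radians(p[2]+a);q=(proj(C,[p[0]+.0208*np.cos(t),p[1]+.0208*np.sin(t),z])[0]-[120,40])*2.3
        out+=list(q-px)
    return out
s=least_squares(r,[.555,.31,168],x_scale=[.001,.001,1],loss='soft_l1');print(s.x,np.round(s.fun,1))
cc=s.x[:2]
P=[f(p,.035)[:2] for p in((461,402),(424.5,420),(412,426))]+[f((400.8,440.9),.048)[:2]]
for q in P:
    e=q-cc;print('line',np.degrees(np.arctan2(e[1],e[0])),np.hypot(*e))
e=P[0]-P[2];print('slope',np.degrees(np.arctan2(e[1],e[0])))
E
```

```text
[  0.55467863   0.3102789  167.71168293] [ 0.6  1.6 -0.6  0.7 -2.  -0.6  0.4 -0.5  0.6 -0.4]
line 116.79398256921327 0.054851519441088556
line 116.58365661819808 0.0357395564431485
line 116.5881065474698 0.029180124472385528
line 117.05772182294572 0.022605514070909237
slope 117.02799390885544
```

```bash
python3 - <<'E'
from h import *
row([.4836,.031,.12],24.3)
E
```

```text
row [  -8.8  130.5 -278.7] [ 0.  65.3 -0. ]
```

>>> {"method": "drive_tool", "body": {"plan": [[-2,0,-40,0,8,0,60],[-3,0,-85,0,16,0,60],[-5,20,-130,0,24,0,60],[-7,50,-175,0,32,0,60],[-8,80,-215,0,40,0,60],[-9,110,-255,0,48,0,60],[-9,130,-279,0,56,0,60],[-9,130,-279,0,65.3,0,60],[-9,130,-279,0,65.3,0,60]]}}

```text
time: 20.4
position: [0.4838, 0.03, 0.1199]
tool_rot: [0.594, -0.385, 0.384, -0.593]
ft_force: [0.0, 0.9, 0.1]
grip_width: 0.0598
```

```bash
python3 - <<'E'
from h import *
C,im=look('h2');f=gp('h2')
b=cv2.imread('pics/h2.png').astype(int);m=(b[...,2]-b[...,0]>60)&(b[...,2]>110)
pts=[]
for y in range(150,420,30):
    x=np.flatnonzero(m[y]);
    if len(x)>20: L,Rr=f((x.min(),y),.020)[:2],f((x.max()+1,y),.020)[:2];pts.append((L+Rr)/2);print(y,x.min(),x.max(),np.linalg.norm(Rr-L))
P=np.array(pts);v=np.linalg.svd(P-P.mean(0))[2][0];v*=np.sign(v[0]);print(P.mean(0),'yaw',np.degrees(np.arctan2(v[1],v[0])))
h=P.mean(0)+v*((np.array([.4836,.031])-P.mean(0))@v);print('handle',h)
for t in('wrench_handle','wrench_center'):
    for r in mark_of('wrist',t)[:1]: print(t,r['conf'],onz(C,r['location'],.012))
row([*h,.0065],np.degrees(np.arctan2(v[1],v[0]))+90)
E
```

```text
t 20.4 p [0.4838 0.03   0.1199] zyaw 24.15 down [-0.001  0.    -1.   ] q [-0.17  0.51  1.88  0.    0.76 -0.59] f [0.  0.9 0.1] m [-0.11  0.01 -0.02] g 0.0598
240 326 378 0.016343132545294164
270 318 385 0.021166784002241572
300 319 384 0.020743035908039213
330 319 385 0.02126723545467703
360 321 386 0.0211645243377904
390 321 386 0.02138786452407073
[0.47152128 0.05463613] yaw -65.13282851127059
handle [0.48267505 0.03057129]
wrench_handle 0.96 [0.48344692 0.02980137 0.012     ]
wrench_center 0.67 [ 0.50540934 -0.0091529   0.012     ]
row [  0.  114.5  -2.2] [-0.1 -0.3  0. ]
```

>>> {"method": "drive_tool", "body": {"plan": [[0,50,-1.5,0,0,0,60],[0,90,-1.5,0,0,0,60],[0,108,-1.5,0,0,0,60],[0,113.5,-1.5,0,0,0,60],[0,113.5,-1.5,0,0,0,10],[0,113.5,-1.5,0,0,0,10],[0,113.5,-1.5,0,0,0,10],[0,113.5,-1.5,0,0,0,10],[0,113.5,-1.5,0,0,0,10]], "newtons": 60}}

```text
time: 21.45
position: [0.4832, 0.0308, 0.0077]
tool_rot: [-0.594, 0.382, -0.383, 0.595]
ft_force: [0.5, 0.1, 0.5]
grip_width: 0.028
```

```bash
python3 - <<'E'
from h import *
st();row([.382,.348,.11],77.7)
E
```

```text
t 21.45 p [0.4832 0.0308 0.0077] zyaw 24.44 down [ 0.002 -0.    -1.   ] q [-0.17  0.73  1.93 -0.    0.48 -0.59] f [0.5 0.1 0.5] m [-0.06  0.02  0.  ] g 0.028
row [-330.6 -102.5   39.2] [ -0.  -53.3   0.1]
```

>>> {"method": "drive_tool", "body": {"plan": [[0,0,0,0,0,0,10],[0,0,0,0,0,0,10],[0,0,0,0,0,0,10]]}}

```text
time: 21.75
position: [0.4832, 0.0308, 0.0075]
tool_rot: [-0.594, 0.382, -0.383, 0.595]
ft_force: [-0.3, 0.5, 6.1]
grip_width: 0.0212
```

>>> {"method": "drive_tool", "body": {"plan": [[0,-15,0,0,0,0,10],[0,-50,0,0,0,0,10],[-20,-90,5,0,-6,0,10],[-60,-102,10,0,-12,0,10],[-100,-102,15,0,-18,0,10],[-140,-102,20,0,-24,0,10],[-180,-102,25,0,-30,0,10],[-220,-102,30,0,-36,0,10],[-260,-102,35,0,-42,0,10],[-295,-102,39,0,-48,0,10]]}}

```text
time: 22.75
position: [0.3945, 0.3169, 0.1083]
tool_rot: [0.699, -0.107, 0.106, -0.699]
ft_force: [0.5, -0.5, -2.7]
grip_width: 0.0211
```

```bash
python3 - <<'E'
from h import *
st();row([.382,.348,.056],77.7)
E
```

```text
t 22.75 p [0.3945 0.3169 0.1083] zyaw 72.68 down [-0.002 -0.001 -1.   ] q [ 0.46  0.55  1.83  0.    0.76 -0.81] f [ 0.5 -0.5 -2.7] m [ 0.01  0.08 -0.01] g 0.0211
row [-21.1  52.3  26. ] [ 0.1 -5.  -0.1]
```

>>> {"method": "drive_tool", "body": {"plan": [[-21,10,26,0,-5,0,10],[-21,30,26,0,-5,0,10],[-21,52,26,0,-5,0,10],[-21,52,26,0,-5,0,10],[-21,52,26,0,-5,0,10]]}}

```text
time: 23.25
position: [0.3833, 0.3462, 0.0564]
tool_rot: [0.703, -0.078, 0.077, -0.702]
ft_force: [0.0, 0.3, -2.4]
grip_width: 0.0211
```

```bash
python3 - <<'E'
from h import *
st();C=cam('wrist');im=camera('wrist');cv2.imwrite('pics/e1.png',im)
for t,z in dict(wrench_throat=.06,wrench_head=.061,worm_top=.08,wrench_center=.06,nut_center=.06).items():
    for r in mark_of('wrist',t)[:1]: print(t,round(r['conf'],2),np.round(r['location']),np.round(onz(C,r['location'],z),4))
w=np.radians(-12.3);n=np.array([.5547,.3103]);u=np.array([np.cos(w),np.sin(w)])
print('final handle',n-.122*u)
row([*(n-.150*u),.056],77.7);row([*(n-.122*u),.056],77.7)
for c in('scene','top'):
    camera(c);CC=cam(c)
    for t,z in dict(wrench_head=.061,wrench_throat=.06,wrench_center=.06,worm_top=.08).items():
        for r in mark_of(c,t)[:2]: print(c,t,round(r['conf'],2),np.round(onz(CC,r['location'],z),4))
E
```

```text
t 23.25 p [0.3833 0.3462 0.0564] zyaw 77.41 down [-0.002 -0.001 -1.   ] q [ 0.52  0.65  1.83  0.    0.66 -0.83] f [ 0.   0.3 -2.4] m [ 0.    0.14 -0.04] g 0.0211
wrench_center 0.7 [277. 359.] [0.4294 0.3366 0.06  ]
final handle [0.43550044 0.33628971]
row [23.9  1.8  0.7] [-0.1 -0.3  0.1]
row [51.9  1.8  0.8] [-0.1 -0.3  0.1]
scene wrench_head 0.83 [0.4681 0.3246 0.061 ]
scene wrench_head 0.67 [ 0.3347 -0.234   0.061 ]
scene wrench_throat 0.78 [0.5022 0.3237 0.06  ]
scene wrench_throat 0.7 [ 0.3729 -0.2256  0.06  ]
scene wrench_center 0.58 [ 0.3296 -0.2375  0.06  ]
scene worm_top 0.56 [ 0.3604 -0.2316  0.08  ]
top wrench_head 0.9 [0.4658 0.3284 0.061 ]
top wrench_head 0.88 [ 0.3137 -0.254   0.061 ]
top wrench_throat 0.81 [ 0.3442 -0.2426  0.06  ]
top wrench_throat 0.77 [0.507  0.3215 0.06  ]
top wrench_center 0.63 [0.4308 0.3406 0.06  ]
top wrench_center 0.57 [ 0.2672 -0.2685  0.06  ]
top worm_top 0.87 [0.4686 0.3379 0.08  ]
top worm_top 0.82 [ 0.307  -0.2571  0.08  ]
```

>>> {"method": "drive_tool", "body": {"plan": [[0,-1,0.7,0,-0.3,0,10],[8,-1,0.7,0,-0.3,0,10],[16,-1,0.7,0,-0.3,0,10],[24,-1,0.7,0,-0.3,0,10],[24,-1,0.7,0,-0.3,0,10]]}}

```text
time: 24.55
position: [0.41, 0.3422, 0.0581]
tool_rot: [-0.703, 0.075, -0.077, 0.703]
ft_force: [0.9, 0.6, -2.9]
grip_width: 0.021
```

>>> {"method": "drive_tool", "body": {"plan": [[4,0,0,0,0,0,10],[8,0,0,0,0,0,10],[12,0,0,0,0,0,10],[12,0,0,0,0,0,10]]}}

```text
time: 24.95
position: [0.4201, 0.3396, 0.058]
tool_rot: [-0.703, 0.076, -0.076, 0.703]
ft_force: [0.2, 0.2, -2.3]
grip_width: 0.0213
```

>>> {"method": "drive_tool", "body": {"plan": [[4,0,0,0,0,0,10],[8,0,0,0,0,0,10],[12,0,0,0,0,0,10],[15,0,0,0,0,0,10],[15,0,0,0,0,0,10]]}}

```text
time: 25.45
position: [0.4348, 0.3364, 0.058]
tool_rot: [-0.703, 0.076, -0.076, 0.703]
ft_force: [-0.5, -0.4, -3.2]
grip_width: 0.0214
```

```bash
python3 - <<'E'
from h import *
st();im=camera('scene');c=im[215:325,300:440];w=camera('wrist')[250:420,150:400]
a=cv2.resize(c,None,fx=5.6,fy=5.6,interpolation=cv2.INTER_CUBIC)[:340];cv2.imwrite('pics/e2.png',cv2.resize(c,None,fx=5.4,fy=5.4,interpolation=cv2.INTER_CUBIC));cv2.imwrite('pics/e2w.png',w)
n=np.array([.5547,.3103])
C=cam('scene');print(proj(C,[.5547,.3103,.06]))
E
```

```text
t 25.45 p [0.4348 0.3364 0.058 ] zyaw 77.7 down [ 0.001  0.    -1.   ] q [ 0.46  0.67  1.75 -0.    0.72 -0.9 ] f [-0.5 -0.4 -3.2] m [ 0.01  0.13 -0.04] g 0.0214
[[370.45722875 268.75868913]]
```

>>> {"method": "drive_tool", "body": {"plan": [[0,2,0,0,0,0,10],[0.1,2,4.3,0,2,0,10],[0.3,2,8.5,0,4,0,10],[0.7,2,12.8,0,6,0,10],[1.2,2,17,0,8,0,10],[1.9,2,21.3,0,10,0,10],[2.7,2,25.5,0,12,0,10],[2.7,2,25.5,0,12,0,10]]}}

```text
time: 26.35
position: [0.4417, 0.3606, 0.0556]
tool_rot: [0.692, -0.149, 0.148, -0.691]
ft_force: [0.5, -2.0, -2.8]
grip_width: 0.0212
```

```bash
cat > chk.py <<'E'
from h import *
st();o=get_obs();p=np.array(o['position']);A=R.from_quat(o['tool_rot']).as_matrix();n=np.array([.5547,.3103,p[2]])
print('nut in tool',np.round(A.T@(n-p)*1e3,1),'f tool',np.round(A.T@o['ft_force'],1),'wyaw',np.degrees(np.arctan2(A[1,0],A[0,0])))
E
python3 chk.py
```

```text
t 26.35 p [0.4417 0.3606 0.0556] zyaw 65.75 down [-0.001 -0.001 -1.   ] q [ 0.49  0.7   1.7  -0.    0.75 -0.66] f [ 0.5 -2.  -2.8] m [-0.19  0.13 -0.1 ] g 0.0212
nut in tool [123.7  -0.    0.5] f tool [ 1.3  2.8 -1.6] wyaw -24.250100970345887
```

>>> {"method": "drive_tool", "body": {"plan": [[0.5,0,6.4,0,3,0,10],[1.4,0,12.9,0,6,0,10],[2.5,0,19.2,0,9,0,10],[3.7,0,25.6,0,12,0,10],[5.2,0,31.8,0,15,0,10],[7,0,38,0,18,0,10],[9.2,0,44.1,0,21,0,10],[11.6,0,50,0,24,0,10],[14.4,0,55.8,0,27,0,10],[17.5,0,61.5,0,30,0,10]]}}

```text
time: 27.35
position: [0.4816, 0.4099, 0.0555]
tool_rot: [0.63, -0.324, 0.322, -0.629]
ft_force: [-2.7, -0.0, -2.4]
grip_width: 0.0214
```

```bash
python3 chk.py
```

```text
t 27.35 p [0.4816 0.4099 0.0555] zyaw 35.66 down [-0.003 -0.    -1.   ] q [ 0.53  0.75  1.53  0.    0.86 -0.1 ] f [-2.7 -0.  -2.4] m [0.22 0.48 0.03] g 0.0214
nut in tool [123.6  -0.2   1.3] f tool [-1.6  2.4 -2.2] wyaw -54.339768903914326
```

>>> {"method": "drive_tool", "body": {"plan": [[0.1,0,4.3,0,2,0,10],[0.3,0,8.6,0,4,0,10],[0.7,0,12.9,0,6,0,10],[1.2,0,17.1,0,8,0,10],[1.5,0,19.2,0,9,0,10],[1.5,0,19.2,0,9,0,10]]}}

```text
time: 27.95
position: [0.4984, 0.4202, 0.0556]
tool_rot: [0.602, -0.372, 0.37, -0.602]
ft_force: [-2.9, 3.7, -2.3]
grip_width: 0.0214
```

```bash
python3 chk.py
```

```text
t 27.95 p [0.4984 0.4202 0.0556] zyaw 26.72 down [-0.002  0.001 -1.   ] q [0.53 0.77 1.48 0.   0.89 0.06] f [-2.9  3.7 -2.3] m [ 0.53  0.76 -0.12] g 0.0214
nut in tool [123.4  -0.2   0.9] f tool [-4.6  2.3 -0.9] wyaw -63.28164723628606
```

>>> {"method": "drive_tool", "body": {"plan": [[-0.7,0,2.1,0,1,0,10],[-0.6,0,4.3,0,2,0,10],[-0.5,0,6.4,0,3,0,10],[-0.5,0,6.4,0,3,0,10]]}}

```text
time: 28.35
position: [0.5048, 0.4232, 0.0557]
tool_rot: [0.592, -0.387, 0.387, -0.592]
ft_force: [-4.1, 3.1, -2.2]
grip_width: 0.0211
```

```bash
python3 chk.py
```

```text
t 28.35 p [0.5048 0.4232 0.0557] zyaw 23.64 down [-0.001  0.    -1.   ] q [0.53 0.78 1.46 0.   0.9  0.11] f [-4.1  3.1 -2.2] m [ 0.56  0.84 -0.26] g 0.0211
nut in tool [ 1.234e+02 -1.000e-01  4.000e-01] f tool [-4.5  2.2 -2.5] wyaw -66.3633430675598
```

>>> {"method": "drive_tool", "body": {"plan": [[-0.3,0,2.1,0,1,0,10],[-0.3,0,4.3,0,2,0,10],[-0.3,0,4.3,0,2,0,10]]}}

```text
time: 28.65
position: [0.5089, 0.425, 0.0558]
tool_rot: [0.585, -0.397, 0.397, -0.585]
ft_force: [-4.1, 1.5, -2.6]
grip_width: 0.0211
```

```bash
python3 chk.py
```

```text
t 28.65 p [0.5089 0.425  0.0558] zyaw 21.65 down [-0.001 -0.    -1.   ] q [0.53 0.78 1.45 0.   0.91 0.15] f [-4.1  1.5 -2.6] m [ 0.41  0.8  -0.33] g 0.0211
nut in tool [123.4  -0.    0.2] f tool [-2.9  2.6 -3.3] wyaw -68.34779564058675
```

>>> {"method": "drive_tool", "body": {"plan": [[0,0,2.1,0,1,0,10],[0.1,0,4.3,0,2,0,10],[0.1,0,4.3,0,2,0,10]]}}

```text
time: 28.95
position: [0.5128, 0.426, 0.0557]
tool_rot: [0.579, -0.407, 0.407, -0.578]
ft_force: [-4.4, 1.2, -2.6]
grip_width: 0.0214
```

```bash
python3 chk.py
```

```text
t 28.95 p [0.5128 0.426  0.0557] zyaw 19.68 down [-0.001 -0.001 -1.   ] q [ 0.53  0.79  1.44 -0.    0.92  0.18] f [-4.4  1.2 -2.6] m [ 0.23  0.91 -0.22] g 0.0214
nut in tool [1.231e+02 1.000e-01 5.000e-01] f tool [-2.7  2.6 -3.8] wyaw -70.31915549075484
```

```bash
python3 - <<'E'
from h import *
n=np.array([.5547,.3103]);
def pt(yaw,r,z): a=np.radians(yaw);return [n[0]+r*np.cos(a),n[1]+r*np.sin(a),z]
for c in('wrist','scene','top'):
    C=cam(c);im=camera(c);cv2.imwrite(f'pics/t_{c}.png',im)
    print(c,'tight corner',proj(C,[pt(116.75,.0208,.072),pt(116.75,.05,.035)]).round(1).tolist())
    b=im.astype(int);m=((b[...,2]-b[...,1]>40)&(b[...,2]-b[...,0]>40)).astype(np.uint8)
    k,l,s,q=cv2.connectedComponentsWithStats(m);e=proj(C,[pt(116.75,.0208,.072)])[0]
    print([(s[i,4],q[i].round(1).tolist()) for i in range(1,k) if np.hypot(*(q[i]-e))<60])
w=cv2.imread('pics/t_wrist.png')[250:420,120:420];s=cv2.imread('pics/t_scene.png')[225:310,330:430]
t=cv2.imread('pics/t_top.png')[190:240,150:210]
a=cv2.resize(w,(600,340));b=cv2.resize(s,(306,260),interpolation=cv2.INTER_CUBIC);c=cv2.resize(t,(294,260),interpolation=cv2.INTER_CUBIC)
cv2.imwrite('pics/t_all.png',np.vstack([a,np.hstack([b,c])]))
E
```

```text
wrist tight corner [[271.4, 455.5], [265.8, 367.0]]
[]
scene tight corner [[378.5, 267.1], [385.9, 272.7]]
[(np.int32(5), [377.2, 266.4]), (np.int32(1), [393.0, 267.0]), (np.int32(2), [398.5, 268.0]), (np.int32(75), [401.6, 272.9])]
top tight corner [[173.4, 220.1], [167.9, 224.8]]
[(np.int32(1), [175.0, 220.0]), (np.int32(1), [160.0, 222.0]), (np.int32(30), [152.1, 227.7]), (np.int32(1), [163.0, 227.0]), (np.int32(2), [157.5, 229.0])]
```

```bash
cat >> chk.py <<'E'
m=np.cross(p-n,o['ft_force'])[2]+o['moment'][2];print('torque about nut',round(m,3),'F part',round(m-o['moment'][2],3))
E
python3 chk.py|tail -1
```

```text
torque about nut 0.139 F part 0.405
```

>>> {"method": "drive_tool", "body": {"plan": [[0,0,2.1,0,1,0,10],[0.1,0,4.3,0,2,0,10],[0.1,0,4.3,0,2,0,10]]}}

```text
time: 29.4
position: [0.5163, 0.4267, 0.0555]
tool_rot: [0.572, -0.417, 0.417, -0.57]
ft_force: [-4.7, -1.2, -2.7]
grip_width: 0.0213
```

```bash
python3 chk.py
```

```text
t 29.4 p [0.5163 0.4267 0.0555] zyaw 17.73 down [-0.002 -0.002 -1.   ] q [ 0.52  0.79  1.43 -0.    0.93  0.22] f [-4.7 -1.2 -2.7] m [ 0.02  1.   -0.11] g 0.0213
nut in tool [122.6   0.2   1.1] f tool [-0.3  2.7 -4.9] wyaw -72.2654365834821
torque about nut 0.492 F part 0.598
```

View pics/t_all.png

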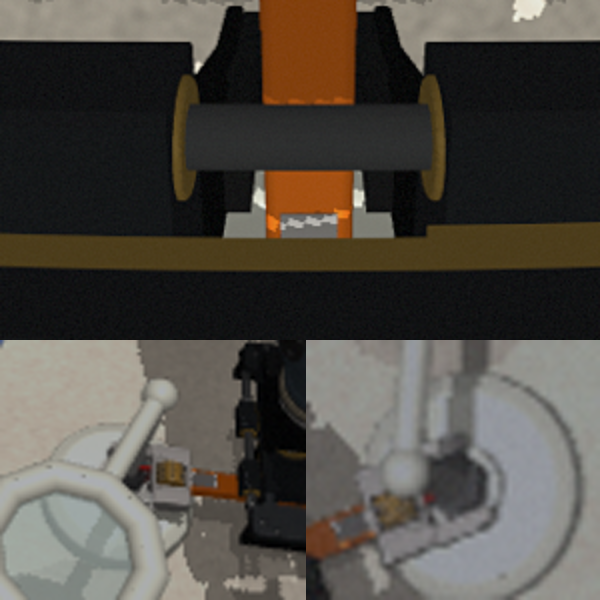

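>>> {"method": "drive_tool", "body": {"plan": [[0,0,1.5,0,0.7,0,10],[0.1,0,3.2,0,1.5,0,10],[0.1,0,3.2,0,1.5,0,10]]}}

```text
time: 29.7
position: [0.5192, 0.4272, 0.0553]
tool_rot: [0.567, -0.424, 0.424, -0.564]
ft_force: [-5.7, -1.8, -2.4]
grip_width: 0.0212
```

```bash
python3 chk.py
```

```text
t 29.7 p [0.5192 0.4272 0.0553] zyaw 16.27 down [-0.003 -0.003 -1.   ] q [ 0.52  0.79  1.42 -0.    0.93  0.24] f [-5.7 -1.8 -2.4] m [-0.17  1.01 -0.12] g 0.0212
nut in tool [122.2   0.3   1.3] f tool [ 0.2  2.4 -6. ] wyaw -73.73368390783031
torque about nut 0.608 F part 0.73
```

>>> {"method": "drive_tool", "body": {"plan": [[0.1,0,-5.3,0,-2.5,0,10],[0.3,0,-8.5,0,-4,0,10],[0.3,0,-8.5,0,-4,0,10]]}}

```text
time: 30.0
position: [0.5121, 0.4258, 0.056]
tool_rot: [0.58, -0.404, 0.405, -0.58]
ft_force: [-3.9, -0.2, -3.0]
grip_width: 0.0215
```

```bash
python3 chk.py
```

```text
t 30.0 p [0.5121 0.4258 0.056 ] zyaw 20.22 down [ 0. -0. -1.] q [ 0.53  0.78  1.44 -0.    0.92  0.17] f [-3.9 -0.2 -3. ] m [ 0.11  0.87 -0.4 ] g 0.0215
nut in tool [1.231e+02 0.000e+00 1.000e-01] f tool [-1.1  3.  -3.7] wyaw -69.78403829693418
torque about nut 0.056 F part 0.46
```

>>> {"method": "drive_tool", "body": {"plan": [[0.1,0,-4.8,0,-2,0,10],[0.3,0,-9.3,0,-4,0,10],[0.3,0,-9.3,0,-4,0,10]]}}

```text
time: 30.3
position: [0.5043, 0.4224, 0.0562]
tool_rot: [-0.594, 0.383, -0.384, 0.594]
ft_force: [-1.9, -0.9, -3.3]
grip_width: 0.0216
```

```bash
python3 chk.py
```

```text
t 30.3 p [0.5043 0.4224 0.0562] zyaw 24.25 down [ 0.002 -0.    -1.   ] q [ 0.53  0.78  1.46 -0.    0.9   0.11] f [-1.9 -0.9 -3.3] m [ 0.04  0.56 -0.36] g 0.0216
nut in tool [ 1.23e+02  1.00e-01 -1.00e-01] f tool [ 0.   3.3 -2.2] wyaw -65.75293567085919
torque about nut -0.095 F part 0.265
```

>>> {"method": "drive_tool", "body": {"plan": [[-3,0,-0.7,0,0,0,10],[-8,0,-0.7,0,0,0,10],[-15,0,-0.7,0,0,0,10],[-25,0,-0.7,0,0,0,10],[-35,0,-0.7,0,0,0,10],[-50,0,-0.7,0,0,0,10],[-65,0,-0.7,0,0,0,10],[-65,0,-0.7,0,0,0,10]]}}

```text
time: 31.1
position: [0.475, 0.4845, 0.0561]
tool_rot: [-0.594, 0.383, -0.383, 0.595]
ft_force: [0.5, 0.1, -2.6]
grip_width: 0.0214
```

```bash
python3 chk.py; python3 - <<'E'
from h import *
n=np.array([.5547,.3103]);
def pt(yaw,r,z): a=np.radians(yaw);return [n[0]+r*np.cos(a),n[1]+r*np.sin(a),z]
for c in('scene','top','wrist'):
    C=cam(c);im=camera(c);cv2.imwrite(f'pics/v_{c}.png',im)
    b=im.astype(int);m=((b[...,2]-b[...,1]>35)&(b[...,2]-b[...,0]>35)).astype(np.uint8)
    k,l,s,q=cv2.connectedComponentsWithStats(m);P=proj(C,[pt(116.75,r,z) for r,z in((.0208,.072),(.015,.072),(.0208,.06),(.035,.035))]);print(c,P.round(1).tolist())
    print([(s[i,4],q[i].round(1).tolist()) for i in range(1,k) if np.hypot(*(q[i]-P[0]))<25])
E
```

```text
t 31.1 p [0.475  0.4845 0.0561] zyaw 24.4 down [ 0.001  0.002 -1.   ] q [0.63 0.8  1.41 0.   0.94 0.2 ] f [ 0.5  0.1 -2.6] m [ 0.05  0.09 -0.01] g 0.0214
nut in tool [191.5  -0.2   0.6] f tool [0.1 2.6 0.5] wyaw -65.5991974766109
torque about nut -0.099 F part -0.09
scene [[378.5, 267.1], [376.5, 267.0], [377.6, 268.9], [380.8, 272.6]]
[(np.int32(4), [377.0, 266.2]), (np.int32(1), [378.0, 270.0]), (np.int32(12), [383.7, 271.9])]
top [[173.4, 220.1], [175.0, 219.2], [174.2, 220.2], [171.9, 222.6]]
[(np.int32(2), [174.5, 220.0]), (np.int32(6), [171.5, 223.0]), (np.int32(3), [166.7, 225.7])]
wrist [[275.5, 529.4], [275.9, 534.9], [275.4, 510.4], [274.4, 461.1]]
[]
```

```bash
python3 - <<'E'
from h import *
row([.38,.48,.2],24.4);row([.39,.36,.2],24.4);row([.42,.25,.2],24.4)
E
```

```text
row [ -37.9 -144.2  -88.3] [ 0.  -0.1  0. ]
row [  75.6 -144.1 -128.5] [ 0.  -0.1  0. ]
row [ 188.2 -144.1 -146.4] [ 0.  -0.1  0. ]
```

>>> {"method": "drive_tool", "body": {"plan": [[-19,-20,-44,0,0,0,10],[-38,-50,-88,0,0,0,10],[-38,-95,-88,0,0,0,10],[-38,-140,-88,0,0,0,10],[0,-144,-102,0,0,0,10],[38,-144,-115,0,0,0,10],[76,-144,-128,0,0,0,10],[115,-144,-135,0,0,0,10],[152,-144,-140,0,0,0,10],[188,-144,-146,0,0,0,10]]}}

```text
time: 32.25
position: [0.4207, 0.248, 0.2003]
tool_rot: [-0.593, 0.384, -0.385, 0.594]
ft_force: [1.7, -0.5, -3.0]
grip_width: 0.0212
```

>>> {"method": "drive_tool", "body": {"plan": [[0,0,0,0,0,0,10],[0,0,0,0,0,0,10]]}}

```text
time: 32.45
position: [0.4206, 0.2491, 0.2002]
tool_rot: [-0.593, 0.385, -0.385, 0.593]
ft_force: [0.0, 1.3, -2.8]
grip_width: 0.0216
```

```bash
python3 - <<'E'
from h import *
st();C=cam('wrist');im=camera('wrist');cv2.imwrite('pics/v1.png',im);st()
n=np.array([.5547,.3103]);
def pt(yaw,r,z): a=np.radians(yaw);return [n[0]+r*np.cos(a),n[1]+r*np.sin(a),z]
b=im.astype(int);m=((b[...,2]-b[...,1]>40)&(b[...,2]-b[...,0]>40)).astype(np.uint8)
k,l,s,q=cv2.connectedComponentsWithStats(m);P=proj(C,[pt(116.75,r,z) for r,z in((.0208,.072),(.012,.072),(.0208,.06),(.024,.048),(.035,.035),(.058,.035))]);print(P.round(1).tolist())
for i in range(1,k):
    if s[i,4]>2 and np.hypot(*(q[i]-P[0]))<80:print(s[i],q[i].round(1))
E
```

```text
t 32.45 p [0.4206 0.2491 0.2002] zyaw 24.04 down [ 0.  0. -1.] q [ 0.31  0.38  1.79  0.    0.97 -0.11] f [ 0.   1.3 -2.8] m [ 0.1   0.14 -0.  ] g 0.0216
t 32.5 p [0.4204 0.25   0.2001] zyaw 24.14 down [ 0.  0. -1.] q [ 0.31  0.38  1.79  0.    0.97 -0.11] f [-0.2  0.4 -2.7] m [0.12 0.08 0.06] g 0.021
[[453.1, 177.7], [452.2, 188.2], [446.6, 174.9], [440.8, 168.8], [435.5, 154.3], [437.2, 128.5]]
[433 127   7  38 174] [435.7 145.2]
[438 167  18  26 138] [448.1 179.2]
```

```bash
python3 - <<'E'
from h import *
im=cv2.imread('pics/v1.png').astype(int)
m=(im[...,2]-im[...,1]>40)&(im[...,2]-im[...,0]>40)
for y in range(164,196): 
    x=np.flatnonzero(m[y,425:475])+425
    if len(x):print(y,x.min(),x.max(),end='; ')
C=cam('wrist');n=np.array([.5547,.3103])
def pt(yaw,r,z): a=np.radians(yaw);return [n[0]+r*np.cos(a),n[1]+r*np.sin(a),z]
print()
for a in(108,112,116.75,121,125): print(a,proj(C,[pt(a,r,z) for r,z in((.0208,.048),(.0208,.06),(.0208,.072),(.015,.072),(.011,.072))]).round(1).tolist())
E
```

```text
164 433 436; 167 439 442; 168 438 442; 169 438 442; 170 438 442; 171 438 442; 172 438 441; 173 438 443; 174 440 446; 175 442 448; 176 445 450; 177 447 454; 178 450 454; 179 450 455; 180 451 455; 181 450 455; 182 450 455; 183 450 455; 184 450 455; 185 450 455; 186 450 454; 187 450 454; 188 450 454; 189 450 454; 190 450 454; 191 450 454; 192 450 450; 
108 [[443.8, 173.8], [449.9, 176.4], [456.5, 179.2], [454.9, 186.1], [453.7, 190.8]]
112 [[442.2, 173.6], [448.3, 176.3], [454.9, 179.1], [453.7, 186.0], [452.9, 190.7]]
116.75 [[440.3, 173.6], [446.3, 176.3], [452.8, 179.1], [452.2, 186.0], [451.8, 190.7]]
121 [[438.6, 173.8], [444.6, 176.4], [451.0, 179.2], [450.9, 186.1], [450.8, 190.8]]
125 [[437.0, 174.0], [442.9, 176.6], [449.3, 179.5], [449.7, 186.3], [449.9, 190.9]]
```

```bash
python3 - <<'E'
from h import *
row([.48,.035,.06],24.4);row([.48,.035,.0085],24.4)
E
```

```text
row [220.6 140.1 -33.5] [-0.  -0.3 -0. ]
row [220.6 191.6 -33.6] [-0.  -0.3 -0. ]
```

>>> {"method": "drive_tool", "body": {"plan": [[45,10,-7,0,0,0,10],[90,30,-14,0,0,0,10],[135,60,-21,0,0,0,10],[180,95,-28,0,0,0,10],[220,135,-33.5,0,0,0,10],[220,165,-33.5,0,0,0,10],[220,182,-33.5,0,0,0,10],[220,188,-33.5,0,0,0,10],[220,190,-33.5,0,0,0,10],[220,190,-33.5,0,0,0,10]]}}

```text
time: 33.5
position: [0.4806, 0.0367, 0.0106]
tool_rot: [-0.594, 0.383, -0.384, 0.594]
ft_force: [-0.3, -0.2, -2.5]
grip_width: 0.021
```

```bash
python3 chk.py
```

```text
t 33.5 p [0.4806 0.0367 0.0106] zyaw 24.33 down [ 0.001 -0.    -1.   ] q [-0.16  0.72  1.94  0.    0.48 -0.58] f [-0.3 -0.2 -2.5] m [ 0.1   0.07 -0.01] g 0.021
nut in tool [-218.8    0.   180.2] f tool [ 0.   2.5 -0.4] wyaw -65.66736276318085
torque about nut -0.081 F part -0.069
```

Not touching yet; lower, release, retract.

>>> {"method": "drive_tool", "body": {"plan": [[0,1,0,0,0,0,10],[0,2,0,0,0,0,10],[0,2.7,0,0,0,0,10],[0,2.7,0,0,0,0,10],[0,2.7,0,0,0,0,30],[0,2.7,0,0,0,0,45],[0,2.7,0,0,0,0,60],[0,0,0,0,0,0,60],[0,-30,0,0,0,0,60],[0,-70,0,0,0,0,60]]}}

```text
time: 34.5
position: [0.4785, 0.0359, 0.0794]
tool_rot: [0.594, -0.386, 0.382, -0.593]
ft_force: [-0.1, 0.7, -0.5]
grip_width: 0.0573
```

>>> {"method": "drive_tool", "body": {"plan": [[-20,-30,0,0,0,0,60],[-40,-70,0,0,0,0,60],[-40,-110,0,0,0,0,60],[-40,-110,0,0,0,0,60],[-40,-110,0,0,0,0,60]]}}

```text
time: 35.0
position: [0.4639, 0.0723, 0.1909]
tool_rot: [-0.593, 0.383, -0.385, 0.594]
ft_force: [0.4, 0.8, -0.5]
grip_width: 0.0598
```

```bash
python3 - <<'E'
from h import *
st();Z=dict(mat=0,pill_bottle_c=.0425,white_jar_c=.0375,carton_a_c=.0175,carton_b_c=.015,pill_box_c=.011,beaker_c=.04,wrench_head=.014,wrench_center=.012,wrench_handle=.012,wrench_throat=.013)
for c in('top','wrist'):
    im=camera(c);cv2.imwrite(f'pics/f_{c}.png',im);C=cam(c)
    for t in Z:
        if c=='wrist' and 'wrench' not in t: continue
        for r in mark_of(c,t)[:1+(t[0]=='w')]: print(c,t,round(r['conf'],2),np.round(onz(C,r['location'],Z[t])[:2],3))
a=cv2.imread('pics/top0.png');b=cv2.imread('pics/f_top.png');d=cv2.absdiff(a,b).max(2);d=cv2.medianBlur(d,3)
for n,(x,y) in dict(pill=(248,157),jar=(303,157),cartA=(134,274),cartB=(428,262),box=(272,182),beaker=(277,138)).items(): print(n,d[y-12:y+13,x-14:x+15].mean())
b=cv2.imread('pics/f_wrist.png').astype(int);m=(b[...,2]-b[...,0]>60)&(b[...,2]>110);C=cam('wrist')
ys,xs=np.where(m);P=np.array([onz(C,p,.02)[:2] for p in zip(xs[::7],ys[::7])]);v=np.linalg.svd(P-P.mean(0),full_matrices=False)[2][0];w=np.array([-v[1],v[0]]);print('handle yaw',np.degrees(np.arctan2(v[1],v[0])),'mean',P.mean(0),'width',np.percentile((P-P.mean(0))@w,[3,97]))
E
```

```text
t 35.0 p [0.4639 0.0723 0.1909] zyaw 24.24 down [ 0.003 -0.    -1.   ] q [-0.08  0.37  1.85 -0.    0.92 -0.51] f [ 0.4  0.8 -0.5] m [-0.05  0.05 -0.04] g 0.0598
top mat 0.92 [ 0.496 -0.007]
top white_jar_c 0.69 [ 0.746 -0.078]
top carton_a_c 0.85 [0.371 0.478]
top carton_b_c 0.79 [ 0.388 -0.495]
top pill_box_c 0.91 [0.668 0.013]
top beaker_c 0.92 [ 0.806 -0.015]
top wrench_head 0.63 [ 0.506 -0.038]
top wrench_head 0.6 [ 0.306 -0.253]
top wrench_center 0.81 [ 0.501 -0.002]
top wrench_center 0.78 [ 0.27  -0.283]
top wrench_handle 0.86 [ 0.227 -0.305]
top wrench_handle 0.78 [0.484 0.022]
top wrench_throat 0.73 [ 0.352 -0.246]
top wrench_throat 0.58 [ 0.533 -0.077]
wrist wrench_head 0.8 [ 0.515 -0.038]
wrist wrench_center 0.78 [ 0.501 -0.004]
wrist wrench_center 0.38 [ 0.516 -0.043]
wrist wrench_handle 0.97 [0.481 0.035]
pill 7.849655172413793
jar 7.1337931034482756
cartA 7.888275862068966
cartB 5.547586206896551
box 7.068965517241379
beaker 6.9062068965517245
handle yaw -52.16582092219129 mean [0.4818996  0.03529398] width [-0.01891047  0.01553351]
```

```bash
python3 -c "
from rig import *
print(hand_in(), get_obs()['time'])"
```

```text
the job is handed in; nothing more can be done
the job is handed in; nothing more can be done
```

The job is done and handed in at about 35 s of robot time; no verdict was reported. I drew the wrench out from under the riser and laid it flat on the mat. There I rolled its worm in three strokes, then turned the nut clockwise to its stop with the wrench held by its handle. The wrench now lies on the mat and the gripper is clear of everything.

**Jaw gap:** it measured about 37.4 mm in the wrist picture after the last stroke, so about 1.4 mm to spare. The picture scale is uncertain by about 1%.

**Nut tight:** the torque about the nut rose to about 0.6 N m, against 0.2 N m of friction. With the wrench off, the nut's red mark matched the lamp's line to about 2 degrees.

**Disagreement:** the gripper turned about 10 degrees past the marked angle before I stopped. That is more than the 6 degrees or so of play, so the wrench probably gave or slipped a little in the grip.

**Wrench and bystanders at the end:** the wrench's centre was at about (0.50, -0.00) at a yaw of about -65 degrees, wholly on the mat. My last fit of the handle angle read -52 degrees, but its 34 mm width (true 22 mm) shows the fit was spoiled, so I disregarded it. The jar, beaker, boxes and cartons matched the first top view to within the detector's scatter. The pill bottle was not detected in the last picture, but that patch showed no more change than the others.

**Worm pressure:** while rolling the worm, the pressing force ran above the 6 to 10 N advised, reaching about 19 N.

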